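# Index the cord stand and refill its bare spindle

## Task

The spindle under the thread guide has run out: turn the stand's carousel exactly one click anticlockwise (seen from above), so that the next reel stands under the guide. Then stand the spare reel, which lies on the bench, up on its end there and let go; take it afresh and lower it squarely over the bare spindle, keeping hold until it sits fully down on the disc, then leave it there. Do not disturb the scissors, jar, awl or notebooks.

Things in the scene. Friction and masses are not known exactly. Their poses are not given: they have to be found in the camera images.
- stand: Fixed revolving cord stand: black round foot 236 mm across, origin under its centre on the bench, on the carousel's upright axis; z up. Above turns a 244 mm disc with five upright spindles 92 mm from the axis: one bare, four with reels up to 52 mm across, their tops 130 mm above the bench. At the edge: a plunger housing, 50 mm high (150 mm from the axis), and the guide's mast.
- carousel (a joint): Angle of the disc with column, bar, spindles and reels. 0 at the start, the bare spindle under the guide; grows anticlockwise seen from above, without end. A spring detent holds it every 72 degrees (1.257 rad): about 0.2 N m at most, zero half-way (0.63 rad), then it pulls on into the next click.
- bar (a point): Centre of the wooden carrying bar on the 16 mm column in the carousel's middle, 236 mm above the bench; it turns with the carousel. Bar 96 mm long along this point's y axis, 18 mm wide along x, 22 mm high; nothing else on the stand is higher than 194 mm. The x axis points from the column to the bare spindle.
- spindle (a point): Foot of the bare spindle, on its axis, at the top of the disc (40 mm above the bench), where a reel's end comes to rest; z up. It turns with the carousel. The spindle is a steel rod of 12 mm diameter that rises 102 mm above this point, its last 8 mm tapered.
- guide (a point): Centre of the thread guide's steel eye (24 mm across, 190 mm above the bench), fixed to the stand straight over the spindle circle, on an arm that reaches inward from a 7 mm mast 150 mm from the axis of the carousel.
- reel: The spare reel, the only one that lies on the bench, loose: a straight tube of wound cord, 52 mm across, 90 mm long, flat ends, with a bore of 18 mm right through it along its z axis. Both ends are alike. About 0.2 kg. Origin at its centre.
- reel_center (a point): Centre of the spare reel, half-way along its axis, which is this point's z axis: level at the start. 26 mm above the bench as it lies, 45 mm when it stands on its end.
- scissors: Loose scissors with black handles, 180 mm, lying flat; leave alone.
- paste_jar: Loose white jar with a metal lid, 66 mm across, 86 mm high; origin under its centre; leave alone.
- awl: Loose awl with a wooden handle, 140 mm, lying; leave alone.
- notebooks: Stack of three bound notebooks, 114 x 156 mm, 54 mm high, loose; leave alone.

How it is judged:
By the outcome, as a careful person would: the job done as asked, in the order asked, and still so for the second after the job is handed in, with the robot touching nothing.
It also fails if it takes over 72 s, if anything falls off the work surface, if the arm or the gripper's body presses on something with over 40 N, if the wrist force passes 120 N, or if a joint passes its speed limit or range.

## Robot

A 6-joint arm with a two-finger parallel gripper is mounted at the origin on the work surface. World frame = base frame: x ahead of the robot, y to its left, z up, the work surface at z = 0. Lengths are in m, angles in rad, forces in N, time in s.
With the tool pointing down it reaches from about 0.375 to 0.9 m from the base axis. Payload 3.1 kg.
Tool frame: the origin (TCP) lies midway between the tips of the shut fingers; the grasp point (between the pads) lies 19 mm behind it; z points along the fingers, y is the direction in which the jaws open and shut (so a half turn about z gives the same grasp; the last joint's range is limited). The gripper opens to 85 mm and grips with 20 to 120 N. Pads are 22 mm wide; open, the fingers measure 114 mm over their backs; the gripper's body (76 mm by 85 mm) begins 54 mm behind the grasp point. The pads swing forward as they close: fully open they stand 13 mm farther back than shut.
Start: joints at [-1.347, 0.527, 1.433, -0, 1.181, -0.178], TCP at [0.244, -0.575, 0.231] pointing down, gripper open.
Joint ranges: [-3.08, 3.08], [-0.75, 2.2], [0.22, 2.44], [-1.43, 4.57], [0, 2.65], [-2.85, 2.85]. Speed limits (rad/s): [2.79, 2.79, 3.14, 3.14, 3.14, 3.14].

## Interface

Orientations are given as a unit quaternion [x, y, z, w].
In Python, from station import manip gives the robot as it stands.
- The arm moves only by the tool servo_tool, never from a script. Its argument "motion" is a list of rows, each a list of 7 numbers: the shift along the tool's x, y, z in mm, then the turn, a rotation vector about the tool's x, y, z in rad, then the opening, from -1 (shut) to 1 (fully open), so that 0 is half open. In form: [[x, y, z, rx, ry, rz, hand], ...]. A call has 1 to 12 rows; each row shifts and turns the pose as measured when the row begins, along the tool's axes as they then stand; what a row does not reach is not made up. A row lasts 1/12 s, in which the tool goes at most 41.7 mm and 7.16 degrees, less where a joint would pass 70% of its speed; a pose out of reach is approached as far as the arm can. A call with a gripper value outside its range is refused whole. The fingers move at their own pace and stop on an object; "grip_force" is the grip in N (left out, the last holds). Time passes only in rows, so rows that do not move let the fingers close. It gives the time, the measured TCP pose, the force and the opening at its end, in the units of the state.
- manip.sense(): the state, without advancing time (a new reading comes with each control period).
- manip.snapshot(name): name is "scene" or "top" or "wrist"; returns a dict with "frame" (400x640x3 uint8, red, green, blue), "mtx" (3x3 intrinsics, pixels), "world_from_camera" (4x4, takes a point from camera to world coordinates). Camera axes: x right, y up, looking along -z (the intrinsics and any distortion apply to the point x, -y, -z); pixel columns grow to the right and rows downward; lengths in m; the calibration is good to about 2 mm. A picture is of the moment at which its call begins. There is no depth.
- manip.sign_off(): hands the job in, once; it reports no verdict.
The state is a dict: "t": time; "q": joint angles; "qd": joint speeds; "tau": joint torques, N m; "tcp_pos": TCP position; "tool_rot": TCP orientation; "force": force on the tool from outside, world axes, zero at the start; "ft_torque": the same for the moment, N m; "finger_gap": opening from 0.0 (shut) to 1.0 (fully open).
Only numpy, scipy, OpenCV 4.12 (cv2) and the standard library are available. Lean on these libraries where they do the work, as an engineer would, in place of code of your own. Each camera call takes 0.05 s, during which the arm holds its last target.

## Working session

There is one attempt and no reset: what is moved stays moved. The work goes in short steps, Python scripts to look and compute and a tool call to move; the robot and the scene stay as the last step left them, time stands still between calls to the robot, and variables do not carry over. Pictures are saved under pics/ and viewed, and the job is handed in when it is done.

Besides the shell and the picture viewer there is one more tool, called after "Request:" as name([rows], argument=value, ...), one row to a line, values as JSON. servo_tool: Moves the arm, as the interface text tells. Its arguments: {"type":"object","properties":{"motion":{"type":"array"},"grip_force":{"type":"number"}},"required":["motion"]}

```bash
mkdir -p pics; ls
python3 - <<'E'
from station import manip
import cv2
s=manip.sense(); print(s)
for n in("scene","top","wrist"):
    d=manip.snapshot(n); cv2.imwrite(f"pics/{n}0.png",d["frame"][:,:,::-1]); print(n,d["mtx"].tolist(),d["world_from_camera"].round(4).tolist(),d.keys())
E
```

```text
pics
{'t': 0.0, 'q': array([-1.34750083e+00,  5.28487126e-01,  1.43395141e+00, -2.39652320e-05,
        1.18139402e+00, -1.78523604e-01]), 'qd': array([-0.00036543,  0.00058885,  0.00108712, -0.00097124,  0.00029132,
        0.0011497 ]), 'tau': array([ 8.27916265e-04, -4.42346549e+01, -1.78023595e+01, -8.83570942e-05,
        8.47440708e-03, -1.22809240e-05]), 'tcp_pos': array([ 0.24427341, -0.57447987,  0.23030513]), 'tool_rot': array([ 9.79883948e-01,  1.99565011e-01, -3.61466631e-05, -1.11941892e-03]), 'force': array([-0.98255643, -0.48115153,  0.44772996]), 'ft_torque': array([ 0.06684051, -0.00081278, -0.0090051 ]), 'finger_gap': 1.0002440745868317}
scene [[413.6454999755595, 0.0, 328.3145874274078], [0.0, 413.6454999755595, 198.53517755848668], [0.0, 0.0, 1.0]] [[-0.8725, -0.2949, 0.3896, 1.0504], [0.4886, -0.5172, 0.7027, 0.7725], [-0.0058, 0.8035, 0.5953, 0.889], [0.0, 0.0, 0.0, 1.0]] dict_keys(['frame', 'mtx', 'world_from_camera'])
top [[413.00647590044554, 0.0, 320.62110730325594], [0.0, 413.00647590044554, 205.84746284051843], [0.0, 0.0, 1.0]] [[0.0009, 0.9949, -0.1012, 0.4352], [-0.9999, 0.0025, 0.0151, -0.0848], [0.0153, 0.1011, 0.9948, 1.5792], [0.0, 0.0, 0.0, 1.0]] dict_keys(['frame', 'mtx', 'world_from_camera'])
wrist [[307.7531855671018, 0.0, 317.44337159510127], [0.0, 307.7531855671018, 203.38372208288328], [0.0, 0.0, 1.0]] [[0.3907, 0.8789, 0.2737, 0.3133], [-0.9205, 0.3737, 0.114, -0.5457], [-0.0021, -0.2965, 0.955, 0.3728], [0.0, 0.0, 0.0, 1.0]] dict_keys(['frame', 'mtx', 'world_from_camera'])
```

View pics/scene0.png

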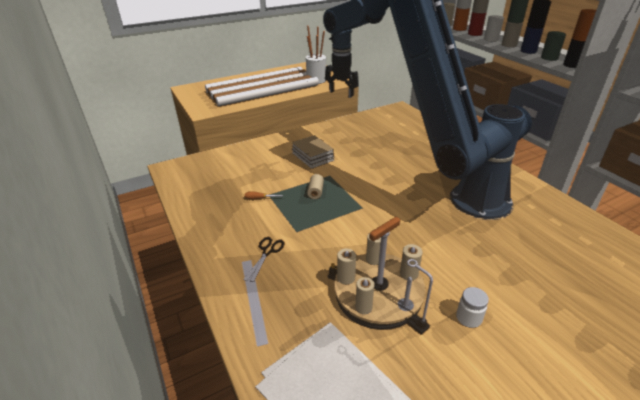

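View pics/top0.png

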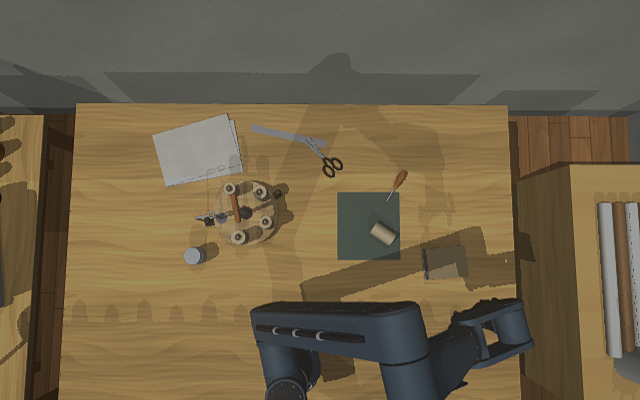

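View pics/wrist0.png

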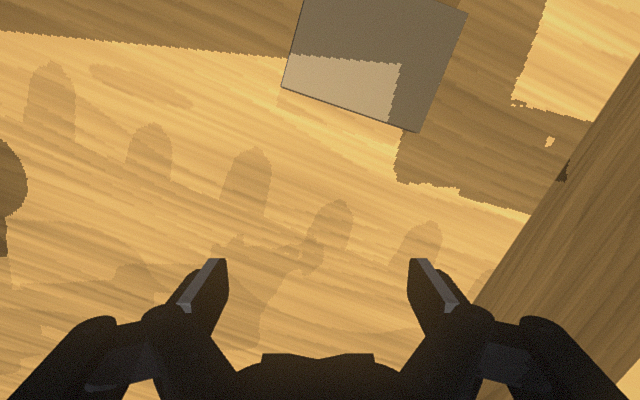

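The views show the stand near top-view (245,213), the guide and mast on its left at about (215,218), the spare reel on the dark mat at (384,234), the scissors at (325,165), the awl at (398,183) and the notebooks at (445,262). The arm isn't hiding anything. Next I'll zoom in.

```bash
cat > h.py <<'E'
import numpy as np, cv2
from station import manip
def ray(d,u,v):
    K=d["mtx"];T=np.array(d["world_from_camera"])
    r=T[:3,:3]@np.array([(u-K[0][2])/K[0][0],-(v-K[1][2])/K[1][1],-1.0]); return T[:3,3],r
def onz(d,u,v,z):
    o,r=ray(d,u,v); return o+r*(z-o[2])/r[2]
def proj(d,p):
    T=np.array(d["world_from_camera"]);K=d["mtx"]
    c=T[:3,:3].T@(np.array(p)-T[:3,3]); return np.array([K[0][0]*c[0]/-c[2]+K[0][2],K[1][1]*-c[1]/-c[2]+K[1][2]])
def tri(a,ua,b,ub):
    oa,ra=ray(a,*ua);ob,rb=ray(b,*ub)
    s=np.linalg.lstsq(np.c_[ra,-rb],ob-oa,rcond=None)[0]
    pa=oa+ra*s[0];pb=ob+rb*s[1]; return (pa+pb)/2,np.linalg.norm(pa-pb)
def crop(d,x0,y0,x1,y1,k,name):
    im=cv2.resize(d["frame"][y0:y1,x0:x1,::-1],None,fx=k,fy=k,interpolation=cv2.INTER_CUBIC); cv2.imwrite("pics/"+name,im)
E
python3 - <<'E'
from h import *
d=manip.snapshot("top"); crop(d,180,165,300,260,6,"t1.png"); crop(d,330,185,410,265,6,"t2.png")
d=manip.snapshot("scene"); crop(d,310,210,450,335,5,"s1.png")
E
```

```text
(no output)
```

View pics/t1.png

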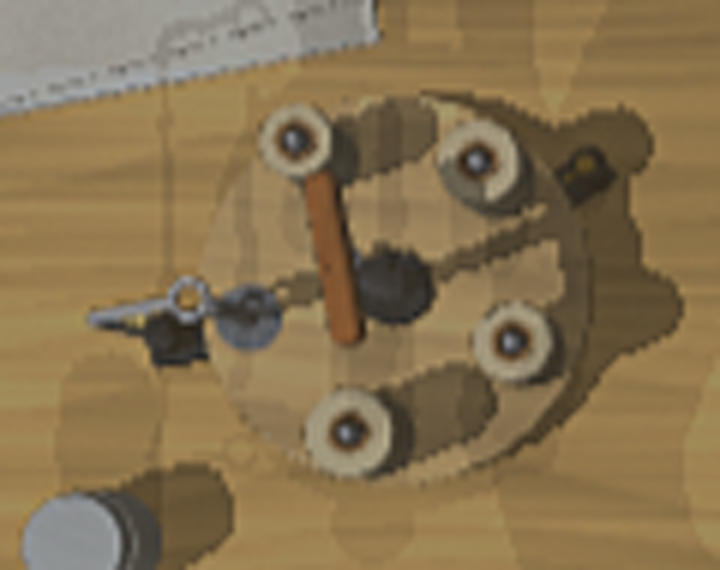

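View pics/t2.png

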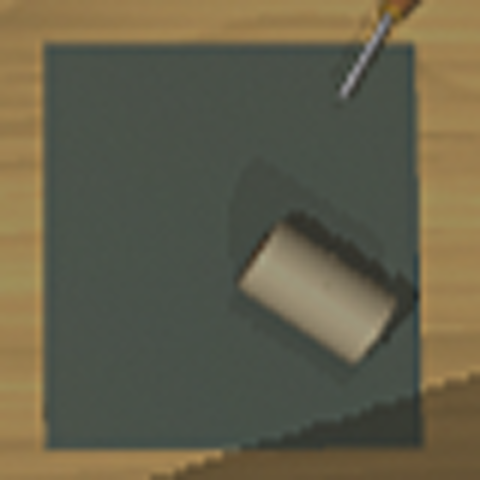

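View pics/s1.png

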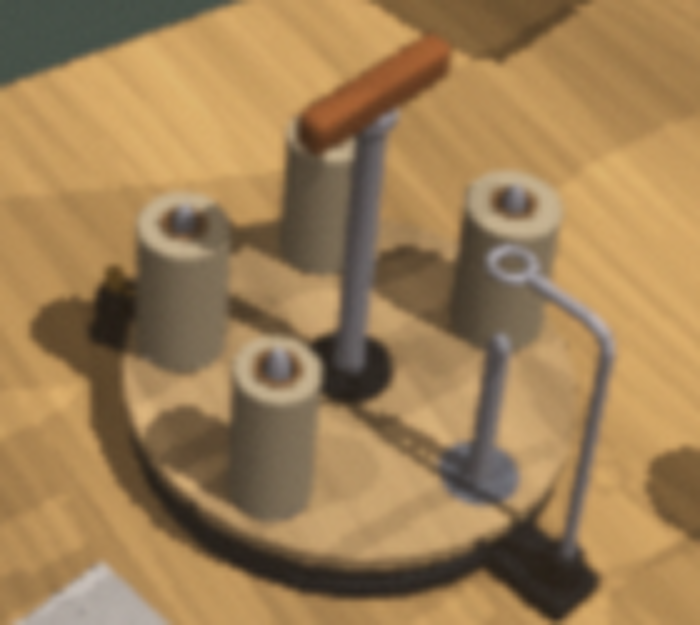

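Run:
```python
from h import *
t=manip.snapshot("top"); s=manip.snapshot("scene")
f=lambda x,y:(180+(x+.5)/6-.5,165+(y+.5)/6-.5)
g=lambda x,y:(310+(x+.5)/5-.5,210+(y+.5)/5-.5)
T=np.array([onz(t,*f(*p),.142) for p in[(297,137),(479,159),(512,341),(349,431)]])
S=np.array([onz(s,*g(*p),.142) for p in[(279,352),(183,212),(320,125),(515,192)]])
for n,P in(("top",T),("scene",S)):
    P=P[:,:2]; A=np.c_[2*P,np.ones(len(P))]; b=(P**2).sum(1); c=np.linalg.lstsq(A,b,rcond=None)[0]
    r=np.sqrt(c[2]+c[0]**2+c[1]**2); print(n,P.round(4).tolist(),"c",c[:2],"r",r,np.degrees(np.arctan2(P[:,1]-c[1],P[:,0]-c[0])))
print("foot top",onz(t,*f(248,317),.042),"scene",onz(s,*g(480,475),.042),"tip scene",onz(s,*g(501,340),.142),"eye",onz(t,*f(190,299),.19),onz(s,*g(513,263),.19))
for n,d,roi in(("top",t,(180,165,300,260)),("scene",s,(310,210,450,335))):
    x0,y0,x1,y1=roi; im=d["frame"][y0:y1,x0:x1]; hsv=cv2.cvtColor(im,cv2.COLOR_RGB2HSV)
    m=cv2.inRange(hsv,(3,150,60),(12,255,255)); 
    cs,_=cv2.findContours(m,0,2); c=max(cs,key=cv2.contourArea); r=cv2.minAreaRect(c); print(n,"bar",r,cv2.contourArea(c))
    b=cv2.boxPoints(r)+[x0,y0]; 
    M=cv2.moments(c); u=(M['m10']/M['m00']+x0,M['m01']/M['m00']+y0); print(u, onz(d,*u,.24)); print([onz(d,*q,.24)[:2].round(4).tolist() for q in b])
# reel
im=t["frame"][185:265,330:410].astype(int); hsv=cv2.cvtColor(t["frame"],cv2.COLOR_RGB2HSV)
m=((im[:,:,0]-im[:,:,2])>15).astype(np.uint8); m[:40]=0; m[65:]=0; m[:,69:]=0;m[:,:10]=0
cs,_=cv2.findContours(m,0,2); c=max(cs,key=cv2.contourArea); r=cv2.minAreaRect(c);print(r)
b=cv2.boxPoints(r)+[330,185]; w=np.array([onz(t,*q,.03)[:2] for q in b]);print(w.round(4).tolist(),w.mean(0),np.linalg.norm(w-np.roll(w,1,0),axis=1))
crop(s,290,160,340,215,10,"s2.png")
print("mid",proj(s,[*w.mean(0),.026]))
```

```text
top [[0.6454, 0.214], [0.6328, 0.1078], [0.5264, 0.087], [0.4743, 0.1801]] c [0.56529871 0.16979404] r 0.091558069135234 [  28.88047758  -42.58011233 -115.14857252  173.54203254]
scene [[0.6445, 0.2207], [0.6348, 0.116], [0.5352, 0.0949], [0.4765, 0.1887]] c [0.56676758 0.17741409] r 0.08999946586874445 [  29.0921637   -42.11634658 -110.96231553  172.89499074]
foot top [0.54735552 0.26241491 0.042     ] scene [0.54694046 0.2670969  0.042     ] tip scene [0.54737044 0.26695593 0.142     ] eye [0.5465932  0.26160543 0.19      ] [0.5445918 0.2638768 0.19     ]Traceback (most recent call last):
  File "<stdin>", line 14, in <module>
ValueError: max() iterable argument is empty
```

Run:
```python
from h import *
t=manip.snapshot("top"); s=manip.snapshot("scene")
for n,d,roi in(("top",t,(180,165,300,260)),("scene",s,(360,215,405,245))):
    x0,y0,x1,y1=roi; im=d["frame"][y0:y1,x0:x1]; hsv=cv2.cvtColor(im,cv2.COLOR_RGB2HSV)
    a=im.astype(int); print(a[...,0].max(), im[45 if n=="top" else 15, 55 if n=="top" else 20])
    m=((a[...,0]>1.75*a[...,1])&(a[...,0]>70)).astype(np.uint8)
    cs,_=cv2.findContours(m,0,2); c=max(cs,key=cv2.contourArea); r=cv2.minAreaRect(c); print(n,"bar",r,cv2.contourArea(c))
    b=cv2.boxPoints(r)+[x0,y0]; 
    M=cv2.moments(m,True) ; u=(M['m10']/M['m00']+x0,M['m01']/M['m00']+y0); print(u, onz(d,*u,.24)); print([onz(d,*q,.24)[:2].round(4).tolist() for q in b])
im=t["frame"][185:265,330:410].astype(int)
m=((im[:,:,0]-im[:,:,2])>15).astype(np.uint8); m[:30]=0; m[62:]=0; m[:,69:]=0;m[:,:10]=0
cs,_=cv2.findContours(m,0,2); c=max(cs,key=cv2.contourArea); r=cv2.minAreaRect(c);print(r)
b=cv2.boxPoints(r)+[330,185]; w=np.array([onz(t,*q,.03)[:2] for q in b]);print(w.round(4).tolist(),w.mean(0),np.linalg.norm(w-np.roll(w,1,0),axis=1))
crop(s,290,160,340,215,10,"s2.png")
print("mid",proj(s,[*w.mean(0),.026]))
```

```text
178 [126  83  50]Traceback (most recent call last):
  File "<stdin>", line 7, in <module>
ValueError: max() iterable argument is empty
```

```bash
cat >> h.py <<'E'
def snap(n,tag):
    d=manip.snapshot(n); np.savez(f"pics/{tag}.npz",**d); cv2.imwrite(f"pics/{tag}.png",np.ascontiguousarray(d["frame"][:,:,::-1])); return d
def load(tag): return dict(np.load(f"pics/{tag}.npz"))
E
python3 - <<'E'
from h import *
t=snap("top","top_a"); s=snap("scene","scene_a")
for n,d,roi in(("top",t,(225,185,248,228)),("scene",s,(365,215,402,245))):
    x0,y0,x1,y1=roi; im=d["frame"][y0:y1,x0:x1]; a=im.astype(int); rt=a[...,0]/np.maximum(a[...,1],1)
    k=np.unravel_index(rt.argmax(),rt.shape); print(rt.max(),a[k])
    m=((rt>1.6)&(a[...,0]>60)).astype(np.uint8)
    cs,_=cv2.findContours(m,0,2); c=max(cs,key=cv2.contourArea); r=cv2.minAreaRect(c); print(n,"bar",r,cv2.contourArea(c))
    b=cv2.boxPoints(r)+[x0,y0]; 
    M=cv2.moments(m,True) ; u=(M['m10']/M['m00']+x0,M['m01']/M['m00']+y0); print(u, onz(d,*u,.24)); print([onz(d,*q,.24)[:2].round(4).tolist() for q in b])
im=t["frame"][185:265,330:410].astype(int)
m=((im[:,:,0]-im[:,:,2])>15).astype(np.uint8); m[:30]=0; m[62:]=0; m[:,69:]=0;m[:,:10]=0
cs,_=cv2.findContours(m,0,2); c=max(cs,key=cv2.contourArea); r=cv2.minAreaRect(c);print(r)
b=cv2.boxPoints(r)+[330,185]; w=np.array([onz(t,*q,.03)[:2] for q in b]);print(w.round(4).tolist(),w.mean(0),np.linalg.norm(w-np.roll(w,1,0),axis=1))
crop(s,290,160,340,215,10,"s2.png")
print("mid",proj(s,[*w.mean(0),.026]))
E
```

```text
1.5595238095238095 [131  84  47]Traceback (most recent call last):
  File "<stdin>", line 7, in <module>
ValueError: max() iterable argument is empty
```

Run:
```python
from h import *
t=load("top_a"); s=load("scene_a")
print(t["frame"][200:215:3,234:242].tolist()); 
for n,d,roi in(("top",t,(225,185,248,228)),("scene",s,(365,215,402,245))):
    x0,y0,x1,y1=roi; im=d["frame"][y0:y1,x0:x1]; a=im.astype(int); 
    hs=cv2.cvtColor(im,cv2.COLOR_RGB2HSV); print(hs[::6,::4,0].tolist())
crop(t,220,180,255,235,10,"t3.png");crop(s,360,210,410,250,12,"s3.png")
```

```text
[[[123, 82, 50], [110, 74, 46], [71, 51, 33], [86, 71, 50], [140, 118, 84], [153, 129, 91], [150, 127, 89], [150, 126, 88]], [[124, 83, 50], [126, 85, 51], [96, 66, 42], [45, 35, 25], [143, 120, 84], [162, 138, 96], [159, 134, 94], [160, 135, 94]], [[123, 82, 50], [126, 85, 51], [118, 79, 48], [81, 57, 36], [62, 52, 41], [119, 105, 83], [159, 133, 93], [166, 138, 97]], [[102, 69, 43], [124, 83, 49], [133, 89, 52], [106, 72, 44], [59, 43, 28], [71, 68, 67], [56, 53, 49], [57, 54, 50]], [[128, 84, 50], [129, 85, 50], [129, 86, 51], [127, 84, 50], [91, 62, 38], [59, 48, 37], [72, 70, 68], [72, 69, 66]]]
[[22, 17, 22, 19, 19, 19], [21, 18, 22, 21, 19, 18], [18, 19, 14, 19, 18, 18], [18, 19, 13, 15, 19, 18], [18, 19, 14, 14, 17, 19], [111, 18, 20, 14, 20, 16], [18, 18, 18, 14, 18, 19], [20, 20, 20, 19, 19, 19]]
[[18, 17, 18, 17, 18, 17, 17, 17, 16, 17], [18, 18, 18, 18, 17, 17, 12, 12, 12, 17], [18, 18, 18, 16, 12, 12, 12, 12, 17, 17], [17, 16, 12, 12, 12, 11, 15, 17, 17, 17], [18, 16, 13, 16, 15, 4, 17, 17, 17, 17]]
```

View pics/t3.png

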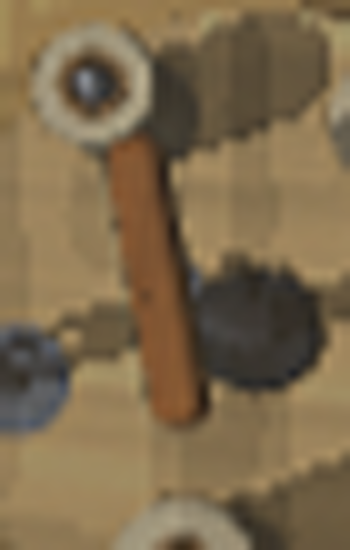

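Run:
```python
from h import *
t=load("top_a"); s=load("scene_a")
for n,d,roi in(("top",t,(229,193,244,225)),("scene",s,(365,215,402,242))):
    x0,y0,x1,y1=roi; im=d["frame"][y0:y1,x0:x1]
    im=cv2.resize(im,None,fx=4,fy=4,interpolation=cv2.INTER_LINEAR)
    hs=cv2.cvtColor(im,cv2.COLOR_RGB2HSV); m=((hs[...,0]<=15)&(hs[...,1]>130)).astype(np.uint8)
    cs,_=cv2.findContours(m,0,2); c=max(cs,key=cv2.contourArea); r=cv2.minAreaRect(c)
    b=(cv2.boxPoints(r)+.5)/4-.5+[x0,y0]; u=b.mean(0); print(n,r,u)
    w=np.array([onz(d,*q,.247)[:2] for q in b]);print(w.round(4).tolist(),"ctr",onz(d,*u,.247),onz(d,*u,.236)); e=np.array([(w[i]-w[i-1]) for i in range(4)]); k=np.linalg.norm(e,axis=1); print(k,np.degrees(np.arctan2(e[:,1],e[:,0])))
im=cv2.resize(t["frame"][185:265,330:410],None,fx=4,fy=4).astype(int)
m=((im[:,:,0]-im[:,:,2])>15).astype(np.uint8); m[:120]=0; m[248:]=0; m[:,276:]=0;m[:,:40]=0
cs,_=cv2.findContours(m,0,2); c=max(cs,key=cv2.contourArea); r=cv2.minAreaRect(c);print(r)
b=(cv2.boxPoints(r)+.5)/4-.5+[330,185]; w=np.array([onz(t,*q,.03)[:2] for q in b]);print(w.round(4).tolist(),w.mean(0)); e=np.array([(w[i]-w[i-1]) for i in range(4)]); k=np.linalg.norm(e,axis=1); print(k,np.degrees(np.arctan2(e[:,1],e[:,0])))
crop(s,290,160,340,215,10,"s2.png")
print("mid",proj(s,[*w.mean(0),.026]))
from scipy.spatial.transform import Rotation as R
print(R.from_quat(manip.sense()["tool_rot"]).as_matrix().round(3))
```

```text
top ((25.894779205322266, 60.299278259277344), (115.91780090332031, 21.943904876708984), 79.4389877319336) [235.09869474 207.69981956]
[[0.6087, 0.1895], [0.612, 0.1722], [0.5195, 0.1531], [0.5163, 0.1703]] ctr [0.56395438 0.1712425  0.247     ] [0.56501766 0.17335706 0.236     ]
[0.09436733 0.01767236 0.09440767 0.0175534 ] [  11.72713333  -79.11313447 -168.34545989  100.74975286]
scene ((81.69889831542969, 53.023685455322266), (41.32048416137695, 142.5765380859375), 57.699588775634766) [385.04972428 227.88092136]
[[0.6174, 0.1782], [0.5131, 0.1556], [0.5219, 0.1893], [0.6232, 0.2096]] ctr [0.57039107 0.1836978  0.247     ] [0.56216688 0.17360887 0.236     ]
[0.03187652 0.10677415 0.03487328 0.10326358] [-100.36202742 -167.7597971    75.345038     11.31190483]
((211.58444213867188, 194.62841796875), (102.08482360839844, 55.34751892089844), 33.47627639770508)
[[0.4945, -0.2866], [0.5379, -0.3158], [0.4851, -0.3953], [0.4419, -0.3658]] [ 0.48985121 -0.34086311]
[0.09508424 0.05237371 0.09537919 0.05223739] [  56.48048809  -33.95592047 -123.60325683  145.71952707]
mid [314.68282523 185.49801348]
[[ 0.92   0.391 -0.   ]
 [ 0.391 -0.92   0.   ]
 [ 0.    -0.    -1.   ]]
```

View pics/s2.png

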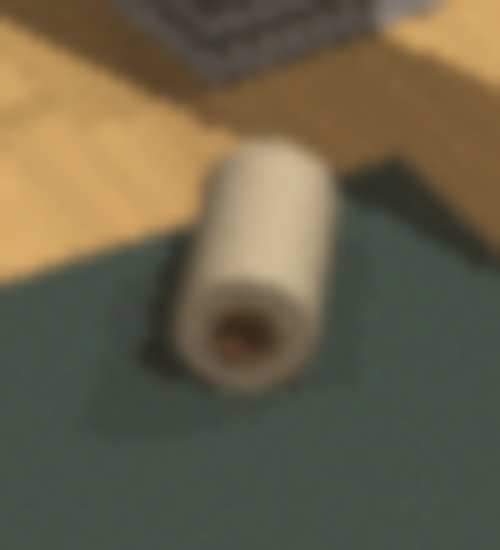

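The measurements agree: bar centre about (0.565, 0.172), bar along 11.3°, bare spindle at 101° and r=93 mm. The reel is at about (0.490, −0.341) with its axis at 56.5°. I'll head for the bar.

Request:
servo_tool([
  [28, -27, -9, 0, 0, 0, 1],
  [28, -27, -9, 0, 0, 0, 1],
  [28, -27, -9, 0, 0, 0, 1],
  [28, -27, -9, 0, 0, 0, 1],
  [28, -27, -9, 0, 0, 0, 1],
  [28, -27, -9, 0, 0, 0, 1],
  [28, -27, -9, 0, 0, 0, 1],
  [28, -27, -9, 0, 0, 0, 1],
  [28, -27, -9, 0, 0, 0, 1],
  [28, -27, -9, 0, 0, 0, 1],
  [28, -27, -9, 0, 0, 0, 1],
  [28, -27, -9, 0, 0, 0, 1],
], grip_force=60)

```text
t: 1.55
tcp_pos: [0.4314, -0.1376, 0.3405]
tool_rot: [0.982, 0.191, 0.001, 0.003]
force: [1.4, -0.6, 0.3]
finger_gap: 0.998
```

```bash
cat >> h.py <<'E'
from scipy.spatial.transform import Rotation as R
def go(p,xang=None,Rt=None):
    s=manip.sense(); M=R.from_quat(s["tool_rot"]).as_matrix(); dp=M.T@(np.array(p)-s["tcp_pos"])*1000
    if Rt is None:
        a=np.radians(xang); Rt=np.array([[np.cos(a),np.sin(a),0],[np.sin(a),-np.cos(a),0],[0,0,-1]])
    print("t",round(s["t"],2),"tcp",s["tcp_pos"].round(4),"shift mm",dp.round(1),"rot",R.from_matrix(M.T@Rt).as_rotvec().round(3),"q",s["q"].round(3),"F",s["force"].round(1),"T",s["ft_torque"].round(2),"gap",round(s["finger_gap"],3))
E
python3 - <<'E'
from h import *
go([.565,.172,.33],11.3)
E
```

```text
t 1.55 tcp [ 0.4314 -0.1376  0.3405] shift mm [ 240.1 -236.8    9.1] rot [ 0.006 -0.001  0.188] q [-0.554  0.158  1.692 -0.003  1.286  0.632] F [ 1.4 -0.6  0.3] T [0.03 0.02 0.02] gap 0.998
```

Request:
servo_tool([
  [29, -28, 1, 0, 0, 0, 1],
  [29, -28, 1, 0, 0, 0, 1],
  [29, -28, 1, 0, 0, 0, 1],
  [29, -28, 1, 0, 0, 0, 1],
  [29, -28, 1, 0, 0, 0, 1],
  [29, -28, 1, 0, 0, 0, 1],
  [29, -28, 1, 0, 0, 0, 1],
  [25, -25, 1, 0, 0, 0, 1],
  [0, 0, 0, 0, 0, 0.1, 1],
  [0, 0, 0, 0, 0, 0.1, 1],
  [0, 0, 0, 0, 0, 0, 1],
])

```text
t: 2.47
tcp_pos: [0.565, 0.1745, 0.3363]
tool_rot: [0.995, 0.095, 0.009, 0.004]
force: [0.1, -0.6, -0.1]
finger_gap: 1.005
```

Run:
```python
from h import *
go([.565,.172,.217],11.3)
d=snap("wrist","w1")
print(proj(d,[.565,.172,.247]))
```

```text
t 2.47 tcp [0.565  0.1745 0.3363] shift mm [ -2.6   1.2 119.3] rot [ 0.01  -0.018 -0.008] q [ 0.115  0.373  1.396 -0.009  1.355  1.498] F [ 0.1 -0.6 -0.1] T [0.04 0.05 0.04] gap 1.005
[318.99987492 209.38706604]
```

View pics/w1.png

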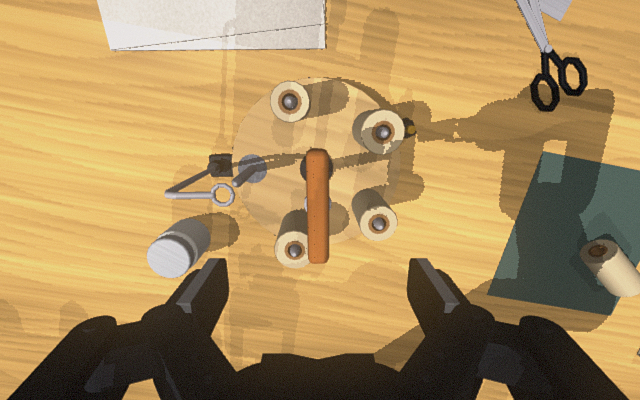

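The bar sits at (317,206) in the wrist view, straight and between the jaws, about 1–2 mm from where I predicted it. I'll go down and grip it.

Request:
servo_tool([
  [0, 0, 20, 0.01, -0.018, -0.005, 1],
  [0, 0, 30, 0, 0, 0, 1],
  [0, 0, 30, 0, 0, 0, 1],
  [0, 0, 25, 0, 0, 0, 1],
  [0, 0, 8, 0, 0, 0, 1],
  [0, 0, 0, 0, 0, 0, 1],
])

```text
t: 3.02
tcp_pos: [0.5677, 0.1709, 0.2239]
tool_rot: [0.995, 0.104, 0.004, 0.001]
force: [-0.3, -0.2, -0.0]
finger_gap: 1.0
```

Run:
```python
from h import *
go([.567,.173,.217],11.3)
```

```text
t 3.02 tcp [0.5677 0.1709 0.2239] shift mm [-0.3 -2.2  6.9] rot [ 0.002 -0.008  0.012] q [ 1.050e-01  4.890e-01  1.530e+00 -1.000e-03  1.114e+00  1.467e+00] F [-0.3 -0.2 -0. ] T [-0.01 -0.01 -0.  ] gap 1.0
```

Request:
servo_tool([
  [0, -2, 5, 0, -0.006, 0.008, 1],
  [0, 0, 1, 0, 0, 0, -1],
  [0, 0, 0, 0, 0, 0, -1],
  [0, 0, 0, 0, 0, 0, -1],
  [0, 0, 0, 0, 0, 0, -1],
  [0, 0, 0, 0, 0, 0, -1],
  [0, 0, 0, 0, 0, 0, -1],
  [0, 0, 0, 0, 0, 0, -1],
], grip_force=35)

```text
t: 3.68
tcp_pos: [0.5706, 0.1746, 0.2241]
tool_rot: [0.995, 0.101, 0.007, -0.001]
force: [1.2, -4.1, -5.7]
finger_gap: 0.203
```

Run:
```python
from h import *
go([.567,.173,.217],83.3)
```

```text
t 3.68 tcp [0.5706 0.1746 0.2241] shift mm [-3.9  0.9  7. ] rot [ 0.008 -0.012 -1.252] q [0.109 0.492 1.524 0.002 1.112 1.477] F [ 1.2 -4.1 -5.7] T [-0.78 -0.26  0.03] gap 0.203
```

Request:
servo_tool([
  [0, -0.4, 0, 0, 0, -0.11, -1],
  [0, -0.4, 0, 0, 0, -0.11, -1],
  [0, -0.4, 0, 0, 0, -0.11, -1],
  [0, -0.4, 0, 0, 0, -0.11, -1],
  [0, -0.4, 0, 0, 0, -0.11, -1],
  [0, 0, 0, 0, 0, 0, -1],
])

```text
t: 4.18
tcp_pos: [0.5689, 0.1778, 0.2241]
tool_rot: [0.928, 0.373, 0.007, -0.002]
force: [0.7, -0.3, -2.8]
finger_gap: 0.201
```

Run:
```python
from h import *
go([.567,.173,.217],83.3)
```

```text
t 4.18 tcp [0.5689 0.1778 0.2241] shift mm [-4.8  2.1  7. ] rot [ 0.006 -0.013 -0.689] q [0.112 0.491 1.525 0.008 1.113 0.914] F [ 0.7 -0.3 -2.8] T [-0.11 -0.05 -0.33] gap 0.201
```

Request:
servo_tool([
  [0, -0.2, 0, 0, 0, -0.11, -1],
  [0, -0.2, 0, 0, 0, -0.11, -1],
  [0, -0.2, 0, 0, 0, -0.11, -1],
  [0, -0.2, 0, 0, 0, -0.11, -1],
  [0, -0.2, 0, 0, 0, -0.11, -1],
  [0, -0.2, 0, 0, 0, -0.11, -1],
  [0, 0, 0, 0, 0, 0, -1],
  [0, 0, 0, 0, 0, 0, -1],
])

```text
t: 4.85
tcp_pos: [0.5652, 0.1798, 0.2241]
tool_rot: [0.757, 0.653, 0.006, -0.003]
force: [0.2, 0.3, -1.9]
finger_gap: 0.197
```

Run:
```python
from h import *
go([.567,.173,.217],83.3)
t=snap("top","top_b")
```

```text
t 4.85 tcp [0.5652 0.1798 0.2241] shift mm [-6.6  2.8  7. ] rot [ 0.003 -0.013 -0.031] q [0.114 0.489 1.529 0.013 1.116 0.255] F [ 0.2  0.3 -1.9] T [0.06 0.03 0.09] gap 0.197
```

Request:
servo_tool([
  [0, 0, 0, 0, 0, -0.03, -1],
  [0, 0, 0, 0, 0, 0, -1],
  [0, 0, 0, 0, 0, 0, 0],
  [0, 0, 0, 0, 0, 0, 1],
  [0, 0, 0, 0, 0, 0, 1],
  [0, 0, 0, 0, 0, 0, 1],
  [0, 0, 0, 0, 0, 0, 1],
  [0, 0, -30, 0, 0, 0, 1],
  [0, 0, -40, 0, 0, 0, 1],
  [0, 0, -40, 0, 0, 0, 1],
  [0, 0, 0, 0, 0, 0, 1],
])

```text
t: 5.82
tcp_pos: [0.5643, 0.1777, 0.3367]
tool_rot: [0.752, 0.659, 0.004, -0.004]
force: [0.6, -0.6, 1.3]
finger_gap: 1.0
```

Run:
```python
from h import *
go([.567,.173,.217],83.3)
t=snap("wrist","w2"); print(proj(t,[.4736,.183,.04]))
```

```text
t 5.82 tcp [0.5643 0.1777 0.3367] shift mm [ -5.7   3.4 119.6] rot [-0.001 -0.011 -0.015] q [0.111 0.379 1.385 0.011 1.376 0.241] F [ 0.6 -0.6  1.3] T [-0.01 -0.09  0.  ] gap 1.0
[255.6273531  169.60655968]
```

View pics/w2.png

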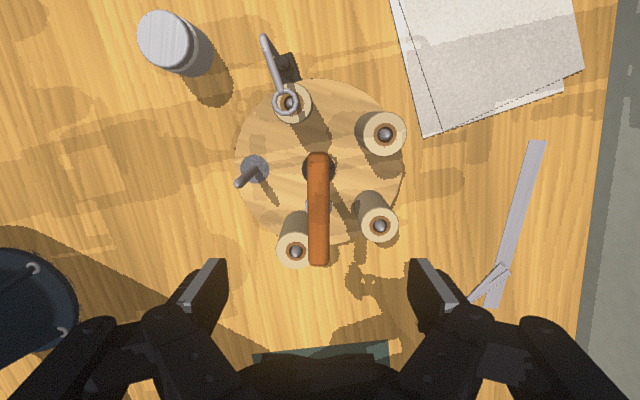

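The turn worked. The next reel now stands under the guide eye at (286,101). The bare spindle's foot is at (255,169), right where I predicted it. On to the spare reel.

Request:
servo_tool([
  [-38, -1, -3, 0, 0, 0, 1],
  [-39, -1, 0, 0, 0, 0, 1],
  [-39, -1, 0, 0, 0, 0, 1],
  [-39, -1, 0, 0, 0, 0, 1],
  [-39, -1, 0, 0, 0, 0, 1],
  [-39, -1, 0, 0, 0, 0, 1],
  [-39, -2, 4, 0, 0, 0, 1],
  [-39, -2, 8, 0, 0, 0, 1],
  [-39, -2, 8, 0, 0, 0, 1],
  [-39, -2, 8, 0, 0, 0, 1],
  [-38, -2, 8, 0, 0, 0, 1],
  [-38, -2, 8, 0, 0, 0, 1],
])

```text
t: 6.87
tcp_pos: [0.4788, -0.2895, 0.277]
tool_rot: [0.748, 0.663, 0.002, -0.01]
force: [0.6, -0.3, -0.3]
finger_gap: 1.002
```

Request:
servo_tool([
  [-28, 0, 10, 0, 0, 0, 1],
  [-28, 0, 10, 0, 0, 0, 1],
  [0, 0, 8, 0, 0, 0.12, 1],
  [0, 0, 0, 0, 0, 0.12, 1],
  [0, 0, 0, 0, 0, 0.12, 1],
  [0, 0, 0, 0, 0, 0.1, 1],
  [0, 0, 0, 0, 0, 0, 1],
])

```text
t: 7.45
tcp_pos: [0.4627, -0.3555, 0.2339]
tool_rot: [0.887, 0.461, -0.003, -0.017]
force: [-0.2, -0.3, 0.7]
finger_gap: 1.004
```

Run:
```python
from h import *
go([.489,-.342,.25],56.5)
t=snap("wrist","w3"); print(proj(t,[.489,-.342,.052]))
t=snap("top","top_c")
```

```text
t 7.45 tcp [ 0.4627 -0.3555  0.2339] shift mm [ 26.3  13.2 -16.3] rot [-0.033 -0.01  -0.027] q [-0.848  0.482  1.511  0.002  1.183 -0.236] F [-0.2 -0.3  0.7] T [-0.01 -0.01 -0.  ] gap 1.004
[336.64320545 157.99618978]
```

View pics/w3.png

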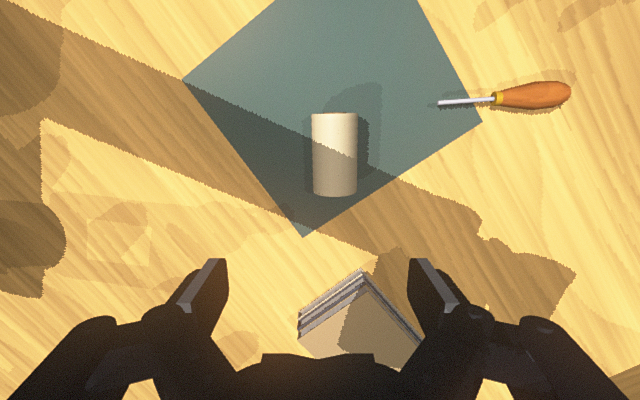

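Run:
```python
from h import *
w=load("w3"); t=load("top_c")
for n,a in(("far L",(312,113)),("far R",(355.5,113)),("near R",(357,194)),("near L",(313.5,194))): print(n,onz(w,*a,.030).round(4))
f=onz(w,333.5,112,.052);g=onz(w,335,196.5,.052); print("crest ends",f,g,np.linalg.norm(f-g),(f+g)/2,np.degrees(np.arctan2(*(f-g)[1::-1])))
for a in((362,268),(298,313),(421,338),(298,342)): print("nb",onz(w,*a,.054).round(3))
print("awl tip",onz(w,438,103,0.005))
```

```text
far L [ 0.4931 -0.2894  0.03  ]
far R [ 0.5315 -0.3164  0.03  ]
near R [ 0.4836 -0.3931  0.03  ]
near L [ 0.442  -0.3644  0.03  ]
crest ends [ 0.51243939 -0.30166511  0.052     ] [ 0.46394976 -0.37584903  0.052     ] 0.08862561358501458 [ 0.48819458 -0.33875707  0.052     ] 56.82973351394641
nb [ 0.442 -0.465  0.054]
nb [ 0.343 -0.473  0.054]
nb [ 0.45  -0.587  0.054]
nb [ 0.318 -0.507  0.054]
awl tip [ 0.61552488 -0.36223258  0.005     ]
```

```bash
cat >> h.py <<'E'
def Rtilt(ang,phi):
    # tool x azimuth ang (deg), tilt phi: +phi turns tool z from down toward +a
    a=np.radians(ang);p=np.radians(phi);av=np.array([np.cos(a),np.sin(a),0]);z=np.sin(p)*av-np.cos(p)*np.array([0,0,1.])
    y=np.array([np.sin(a),-np.cos(a),0]); return np.c_[np.cross(y,z),y,z]
E
python3 - <<'E'
from h import *
Rt=Rtilt(56.7,-25); print(Rt.round(3))
go([.5168,-.2959,.12],Rt=Rt)
E
```

```text
[[ 0.498  0.836 -0.232]
 [ 0.757 -0.549 -0.353]
 [-0.423  0.    -0.906]]
t 7.55 tcp [ 0.4629 -0.3553  0.2342] shift mm [ 78.4  14.2 114.6] rot [-0.038 -0.447 -0.018] q [-0.847  0.482  1.511  0.002  1.183 -0.241] F [ 0.5 -0.  -1.2] T [-0.01  0.03 -0.01] gap 0.996
```

Request:
servo_tool([
  [26, 5, 10, 0, 0, 0, 1],
  [26, 5, 20, 0, 0, 0, 1],
  [25, 4, 25, 0, 0, 0, 1],
  [0, 0, 15, -0.01, -0.11, -0.005, 1],
  [0, 0, 0, -0.01, -0.11, -0.005, 1],
  [0, 0, 0, -0.01, -0.11, -0.005, 1],
  [0, 0, 0, -0.01, -0.11, 0, 1],
  [0, 0, 0, 0, 0, 0, 1],
])

```text
t: 8.22
tcp_pos: [0.52, -0.2988, 0.1621]
tool_rot: [0.855, 0.468, -0.193, 0.112]
force: [0.1, 1.0, -1.2]
finger_gap: 1.003
```

Run:
```python
from h import *
go([.5168,-.2959,.0994],Rt=Rtilt(56.7,-25))
go([.4936,-.3312,.0088],Rt=Rtilt(56.7,-25))
```

```text
t 8.22 tcp [ 0.52   -0.2988  0.1621] shift mm [27.9 -5.  56.1] rot [0.016 0.014 0.009] q [-0.492  0.638  1.541 -0.524  1.052  0.362] F [ 0.1  1.  -1.2] T [ 0.22 -0.11 -0.03] gap 1.003
t 8.22 tcp [ 0.52   -0.2988  0.1621] shift mm [ 29.3  -6.6 156. ] rot [0.016 0.014 0.009] q [-0.492  0.638  1.541 -0.524  1.052  0.362] F [ 0.1  1.  -1.2] T [ 0.22 -0.11 -0.03] gap 1.003
```

Request:
servo_tool([
  [14, -3, 28, 0.016, 0.014, 0.009, 1],
  [15, -3, 28, 0, 0, 0, 1],
  [0, 0, 30, 0, 0, 0, 1],
  [0, 0, 30, 0, 0, 0, 1],
  [0, 0, 0, 0, 0, 0, 1],
])

```text
t: 8.63
tcp_pos: [0.5083, -0.3141, 0.0437]
tool_rot: [0.858, 0.47, -0.183, 0.103]
force: [-0.7, 0.3, -0.2]
finger_gap: 0.997
```

Run:
```python
from h import *
go([.4936,-.3312,.0088],Rt=Rtilt(56.7,-25))
snap("wrist","w4")
```

```text
t 8.63 tcp [ 0.5083 -0.3141  0.0437] shift mm [-6.  -3.3 41. ] rot [ 0.01  -0.014  0.011] q [-0.536  0.804  1.607 -0.588  0.832  0.456] F [-0.7  0.3 -0.2] T [ 0.17 -0.09 -0.03] gap 0.997
```

View pics/w4.png

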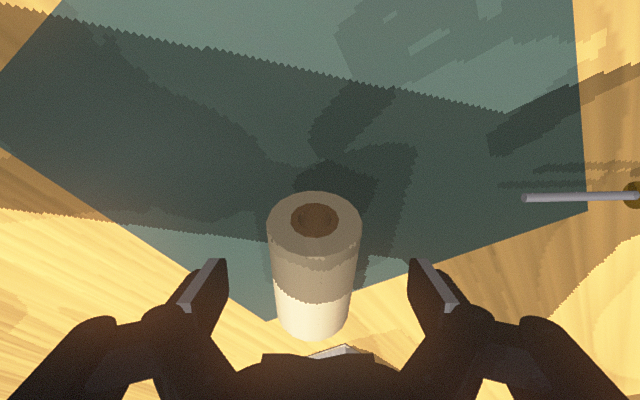

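Request:
servo_tool([
  [-5, -2, 20, 0.01, -0.014, 0.011, 1],
  [0, 0, 17, 0, 0, 0, 1],
  [0, 0, 5, 0, 0, 0, 1],
  [0, 0, 0, 0, 0, 0, 1],
])

```text
t: 9.02
tcp_pos: [0.5006, -0.3358, 0.0163]
tool_rot: [0.86, 0.462, -0.186, 0.108]
force: [-0.4, 0.1, -1.3]
finger_gap: 1.003
```

Run:
```python
from h import *
go([.4936,-.3312,.0088],Rt=Rtilt(56.7,-25))
```

```text
t 9.02 tcp [ 0.5006 -0.3358  0.0163] shift mm [ 3.1 -8.5  6.6] rot [ 0.013 -0.003 -0.006] q [-0.568  0.852  1.609 -0.638  0.782  0.499] F [-0.4  0.1 -1.3] T [ 0.16 -0.13 -0.02] gap 1.003
```

Request:
servo_tool([
  [2, -7, 4, 0.01, 0, -0.006, 1],
  [0, -1, 2, 0, 0, 0, 1],
  [0, 0, 0, 0, 0, 0, 1],
])

```text
t: 9.27
tcp_pos: [0.4959, -0.3328, 0.0142]
tool_rot: [0.86, 0.464, -0.187, 0.106]
force: [-0.5, -0.4, -0.3]
finger_gap: 1.003
```

Run:
```python
from h import *
go([.4936,-.3312,.0088],Rt=Rtilt(56.7,-25))
snap("wrist","w5")
```

```text
t 9.27 tcp [ 0.4959 -0.3328  0.0142] shift mm [ 2.3 -2.9  4.8] rot [ 0.009 -0.004 -0.002] q [-0.569  0.852  1.62  -0.642  0.776  0.502] F [-0.5 -0.4 -0.3] T [ 0.13 -0.1   0.02] gap 1.003
```

View pics/w5.png

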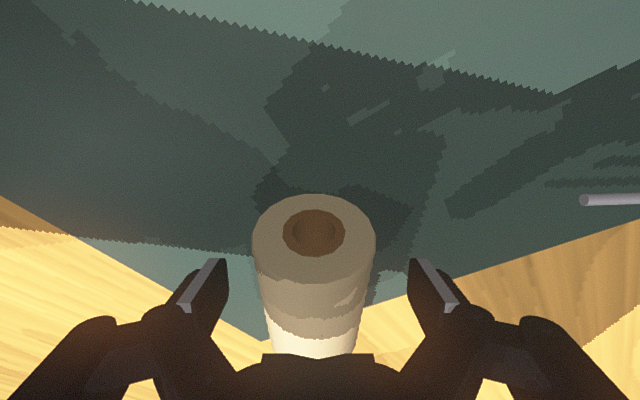

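Request:
servo_tool([
  [2, -3, 6, 0.005, 0, 0, 1],
  [0, 0, 1, 0, 0, 0, 0.3],
  [0, 0, 0, 0, 0, 0, -1],
  [0, 0, 0, 0, 0, 0, -1],
  [0, 0, 0, 0, 0, 0, -1],
  [0, 0, 0, 0, 0, 0, -1],
  [0, 0, 0, 0, 0, 0, -1],
  [0, 0, 0, 0, 0, 0, -1],
], grip_force=50)

```text
t: 9.98
tcp_pos: [0.4942, -0.3314, 0.0083]
tool_rot: [0.859, 0.464, -0.187, 0.105]
force: [0.5, 0.3, 1.5]
finger_gap: 0.589
```

Run:
```python
from h import *
go([.4936,-.3312,.0088],Rt=Rtilt(56.7,-25))
```

```text
t 9.98 tcp [ 0.4942 -0.3314  0.0083] shift mm [-0.4 -0.6 -0.4] rot [ 0.007 -0.004 -0.001] q [-0.568  0.861  1.625 -0.648  0.767  0.511] F [0.5 0.3 1.5] T [ 0.19 -0.04 -0.03] gap 0.589
```

Request:
servo_tool([
  [-8, 0, -18, 0, 0, 0, -1],
  [-16, 0, -36, 0, 0, 0, -1],
  [-16, 0, -36, 0, 0, 0, -1],
  [-16, 0, -36, 0, 0, 0, -1],
  [-12, 0, -28, 0, 0, 0, -1],
  [30, 0, -14, 0, 0, 0, -1],
  [30, 0, -14, 0, 0, 0, -1],
  [30, 0, -14, 0, 0, 0, -1],
  [0, 0, 0, 0, 0.1, 0, -1],
  [0, 0, 0, 0, 0.12, 0, -1],
  [0, 0, 0, 0, 0.12, 0, -1],
  [0, 0, 0, 0, 0.12, 0, -1],
])

```text
t: 10.98
tcp_pos: [0.556, -0.2294, 0.1789]
tool_rot: [0.876, 0.482, 0.023, -0.012]
force: [-1.0, -0.7, -1.8]
finger_gap: 0.591
```

Run:
```python
from h import *
go([.55,-.24,.2],Rt=Rtilt(56.7,65))
```

```text
t 10.98 tcp [ 0.556  -0.2294  0.1789] shift mm [-11.1   0.6 -21.7] rot [-0.009  1.083  0.014] q [-0.603  0.556  1.552  0.06   1.036 -0.068] F [-1.  -0.7 -1.8] T [-0.04  0.05  0.01] gap 0.591
```

Request:
servo_tool([
  [0, 0, 0, 0, 0.12, 0, -1],
  [0, 0, 0, 0, 0.12, 0, -1],
  [0, 0, 0, 0, 0.12, 0, -1],
  [0, 0, 0, 0, 0.12, 0, -1],
  [0, 0, 0, 0, 0.12, 0, -1],
  [0, 0, 0, 0, 0.12, 0, -1],
  [0, 0, 0, 0, 0.12, 0, -1],
  [0, 0, 0, 0, 0.12, 0, -1],
  [0, 0, 0, 0, 0, 0, -1],
])

```text
t: 11.73
tcp_pos: [0.5547, -0.2356, 0.1792]
tool_rot: [0.758, 0.418, 0.443, -0.235]
force: [0.4, 0.4, -3.7]
finger_gap: 0.594
```

Run:
```python
from h import *
go([.55,-.24,.2],Rt=Rtilt(56.7,65))
t=snap("scene","s4"); snap("wrist","w6")
crop(t,250,120,420,250,4,"s4c.png")
```

```text
t 11.73 tcp [ 0.5547 -0.2356  0.1792] shift mm [ 15.   -1.3 -15.8] rot [-0.002  0.085  0.017] q [-1.011  0.785  1.6    0.916  1.457 -0.908] F [ 0.4  0.4 -3.7] T [-0.55  0.4   0.02] gap 0.594
```

View pics/s4c.png

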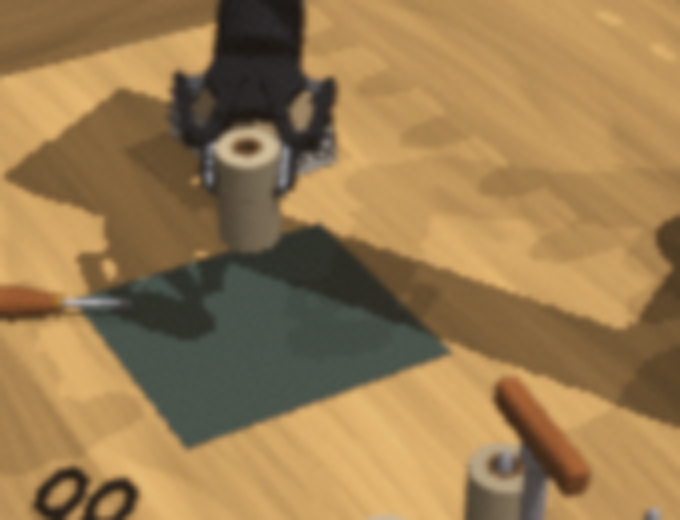

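View pics/w6.png

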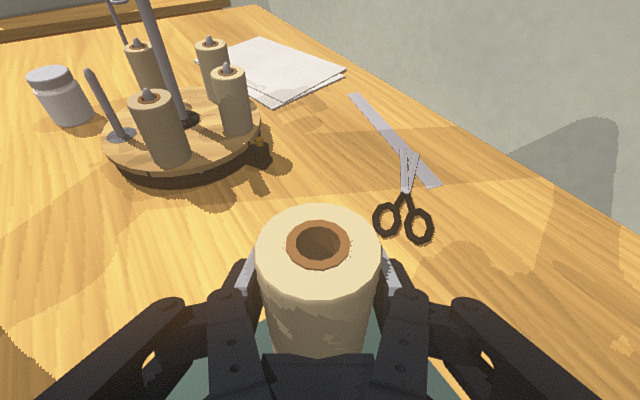

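Request:
servo_tool([
  [0, 0, 0, 0, 0.085, 0.017, -1],
  [-30, 0, 14, 0, 0, 0, -1],
  [-30, 0, 14, 0, 0, 0, -1],
  [-25, 0, 12, 0, 0, 0, -1],
  [0, 0, 0, 0, 0, 0, -1],
])

```text
t: 12.25
tcp_pos: [0.5611, -0.2336, 0.0921]
tool_rot: [0.742, 0.413, 0.466, -0.247]
force: [-0.5, -0.1, -1.3]
finger_gap: 0.593
```

Run:
```python
from h import *
go([.55,-.24,.055],Rt=Rtilt(56.7,65))
t=snap("scene","s5"); snap("wrist","w7")
x0,y0=290,135
crop(t,290,135,350,205,8,"s5c.png")
s=manip.sense();M=R.from_quat(s["tool_rot"]).as_matrix(); G=s["tcp_pos"]-.019*M[:,2]
print("G",G, "vertical line px", [(proj(t,G+[0,0,h])-[x0,y0])*8 for h in(.03,0,-.06)])
```

```text
t 12.25 tcp [ 0.5611 -0.2336  0.0921] shift mm [-38.1  -6.6   6.2] rot [-0.005  0.023  0.024] q [-1.012  0.96   1.584  0.965  1.416 -1.05 ] F [-0.5 -0.1 -1.3] T [-0.54  0.35  0.08] gap 0.593
G [ 0.55302712 -0.24855718  0.10509179] vertical line px [array([159.16068995, 340.36680437]), array([161.48775892, 400.42683384]), array([165.9655071 , 515.99439603])]
```

View pics/s5c.png

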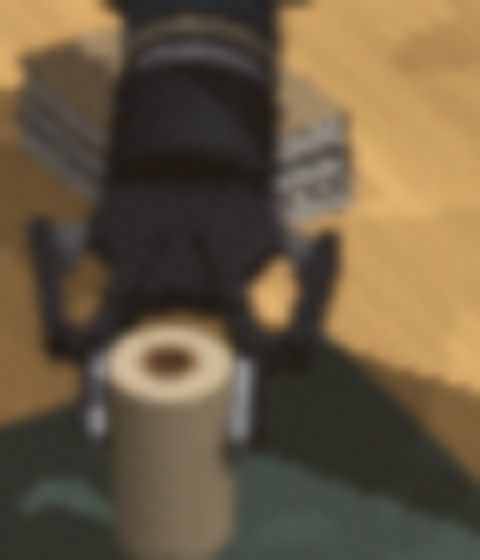

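Request:
servo_tool([
  [-14, 0, 6, 0, 0.022, 0.012, -1],
  [-14, 0, 6, 0, 0, 0.01, -1],
  [0, 0, 0, 0, 0, 0, -1],
])

```text
t: 12.6
tcp_pos: [0.5654, -0.2362, 0.0731]
tool_rot: [0.739, 0.408, 0.474, -0.251]
force: [1.0, 0.3, -2.0]
finger_gap: 0.595
```

Run:
```python
from h import *
go([.56,-.235,.055],Rt=Rtilt(56.7,65))
```

```text
t 12.6 tcp [ 0.5654 -0.2362  0.0731] shift mm [-17.1  -5.5   6. ] rot [-0.001  0.003  0.018] q [-1.013  1.003  1.565  0.981  1.418 -1.067] F [ 1.   0.3 -2. ] T [-0.54  0.41  0.03] gap 0.595
```

Request:
servo_tool([
  [-7, 0, 3, 0, 0.002, 0.008, -1],
  [-6, 0, 3, 0, 0, 0.005, -1],
  [0, 0, 0, 0, 0, 0, -1],
])

```text
t: 12.85
tcp_pos: [0.567, -0.2371, 0.0619]
tool_rot: [0.741, 0.405, 0.473, -0.252]
force: [-0.3, -0.2, -1.8]
finger_gap: 0.593
```

Run:
```python
from h import *
go([.56,-.235,.055],Rt=Rtilt(56.7,65))
t=snap("scene","s6")
crop(t,290,150,350,220,8,"s6c.png")
```

```text
t 12.85 tcp [ 0.567  -0.2371  0.0619] shift mm [-7.1 -7.1  1. ] rot [0.001 0.004 0.01 ] q [-1.012  1.022  1.558  0.985  1.41  -1.069] F [-0.3 -0.2 -1.8] T [-0.59  0.36  0.06] gap 0.593
```

View pics/s6c.png

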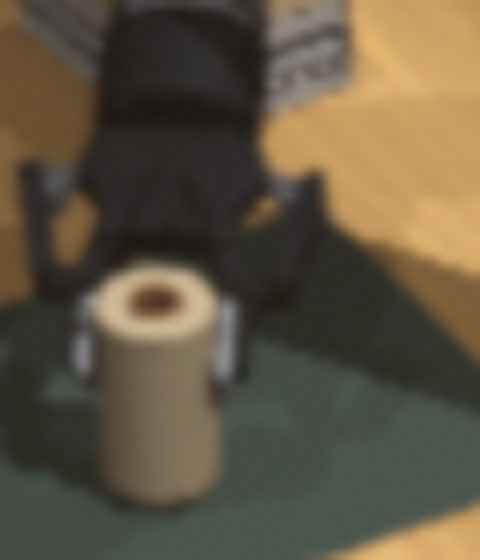

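Nearly down. I'll lower it in small steps and watch the force.

Request:
servo_tool([
  [-3, 0, 1.4, 0, 0.002, 0.005, -1],
  [-2, 0, 1, 0, 0, 0, -1],
  [-1, 0, 0.5, 0, 0, 0, -1],
  [0, 0, 0, 0, 0, 0, -1],
])

```text
t: 13.23
tcp_pos: [0.5675, -0.2375, 0.0564]
tool_rot: [0.741, 0.403, 0.473, -0.253]
force: [0.1, -0.5, -2.1]
finger_gap: 0.595
```

Request:
servo_tool([
  [-1.5, 0, 0.7, 0, 0, 0, -1],
  [-1, 0, 0.5, 0, 0, 0, -1],
  [0, 0, 0, 0, 0, 0, -1],
])

```text
t: 13.48
tcp_pos: [0.5675, -0.2377, 0.0545]
tool_rot: [0.741, 0.402, 0.474, -0.253]
force: [0.3, -0.2, -1.7]
finger_gap: 0.595
```

Run:
```python
from h import *
go([.56,-.235,.055],Rt=Rtilt(56.7,65))
```

```text
t 13.48 tcp [ 0.5675 -0.2377  0.0545] shift mm [-0.3 -7.8 -1.9] rot [ 0.002 -0.001  0.007] q [-1.013  1.037  1.553  0.989  1.408 -1.075] F [ 0.3 -0.2 -1.7] T [-0.54  0.36  0.01] gap 0.595
```

Request:
servo_tool([
  [-1.5, 0, 0.7, 0, 0, 0, -1],
  [-1, 0, 0.5, 0, 0, 0, -1],
  [0, 0, 0, 0, 0, 0, -1],
])

```text
t: 13.73
tcp_pos: [0.5675, -0.2379, 0.0546]
tool_rot: [0.739, 0.402, 0.477, -0.254]
force: [0.2, 0.2, -1.2]
finger_gap: 0.585
```

Request:
servo_tool([
  [-1.5, 0, 0.7, 0, 0, 0, -1],
  [-1, 0, 0.5, 0, 0, 0, -1],
  [0, 0, 0, 0, 0, 0, -1],
])

```text
t: 13.98
tcp_pos: [0.5676, -0.2379, 0.0548]
tool_rot: [0.738, 0.401, 0.479, -0.255]
force: [-0.5, -0.2, -0.2]
finger_gap: 0.593
```

Run:
```python
from h import *
go([.56,-.235,.055],Rt=Rtilt(56.7,65))
t=snap("scene","s7")
crop(t,290,150,350,220,8,"s7c.png")
```

```text
t 13.98 tcp [ 0.5676 -0.2379  0.0548] shift mm [-0.5 -7.9 -1.7] rot [ 0.002 -0.012  0.008] q [-1.015  1.042  1.551  0.993  1.418 -1.08 ] F [-0.5 -0.2 -0.2] T [-0.47  0.36  0.07] gap 0.593
```

View pics/s7c.png

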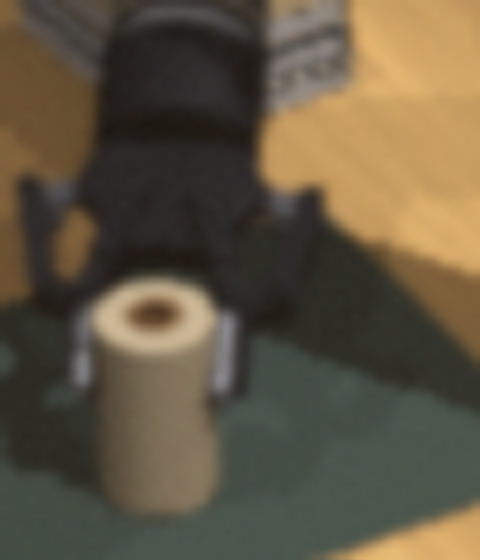

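Request:
servo_tool([
  [0, 0, 0, 0, -0.008, 0, -1],
  [0, 0, 0, 0, 0, 0, 0.4],
  [0, 0, 0, 0, 0, 0, 0.6],
  [0, 0, 0, 0, 0, 0, 1],
  [0, 0, 0, 0, 0, 0, 1],
  [0, 0, 0, 0, 0, 0, 1],
])

```text
t: 14.53
tcp_pos: [0.5682, -0.2371, 0.0533]
tool_rot: [0.741, 0.403, 0.475, -0.253]
force: [0.9, 0.1, -0.1]
finger_gap: 1.003
```

Run:
```python
from h import *
go([.56,-.235,.055],Rt=Rtilt(56.7,65))
t=snap("scene","s8")
crop(t,290,150,350,220,8,"s8c.png"); snap("wrist","w8")
```

```text
t 14.53 tcp [ 0.5682 -0.2371  0.0533] shift mm [ 0.5 -8.  -3.3] rot [ 0.002 -0.001  0.008] q [-1.011  1.04   1.553  0.991  1.407 -1.078] F [ 0.9  0.1 -0.1] T [-0.38  0.27 -0.02] gap 1.003
```

View pics/s8c.png

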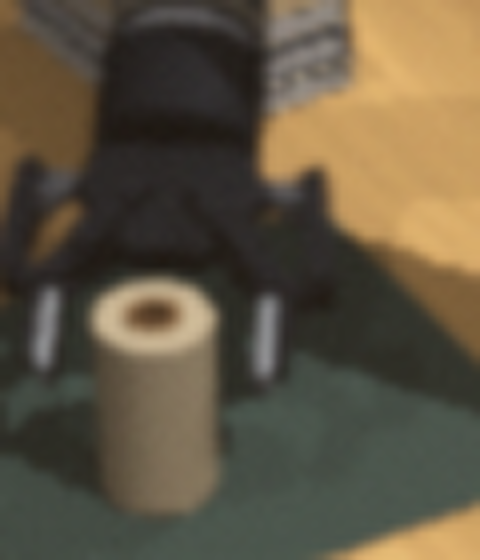

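View pics/w8.png

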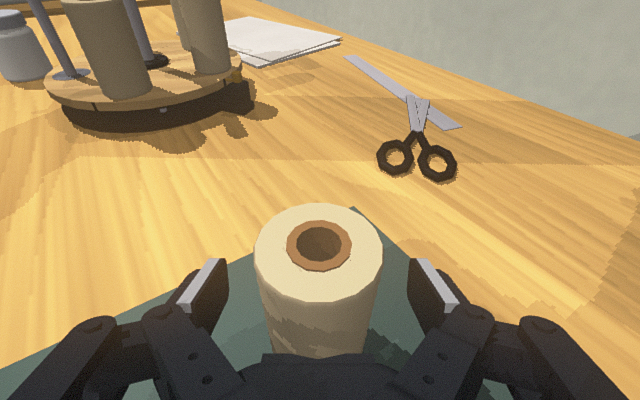

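Request:
servo_tool([
  [0, 0, -12, 0, 0, 0, 1],
  [0, 0, -25, 0, 0, 0, 1],
  [0, 0, -30, 0, 0, 0, 1],
  [5, 0, -30, 0, 0, 0, 1],
  [30, 0, -20, 0, 0, 0, 1],
  [34, 0, -16, 0, 0, 0, 1],
  [34, 0, -16, 0, 0, 0, 1],
  [34, 0, -16, 0, 0, 0, 1],
  [25, 0, -12, 0, 0, 0, 1],
  [0, 0, 0, 0, -0.11, 0, 1],
  [0, 0, 0, 0, -0.12, 0, 1],
  [0, 0, 0, 0, -0.12, 0, 1],
])

```text
t: 15.63
tcp_pos: [0.5054, -0.3285, 0.2824]
tool_rot: [0.818, 0.435, 0.332, -0.178]
force: [0.8, 0.4, 0.0]
finger_gap: 1.001
```

Request:
servo_tool([
  [0, 0, 0, 0, -0.12, 0, 1],
  [0, 0, 0, 0, -0.12, 0, 1],
  [0, 0, 0, 0, -0.12, 0, 1],
  [0, 0, 0, 0, -0.12, 0, 1],
  [0, 0, 0, 0, -0.12, 0, 1],
  [0, 0, 0, 0, -0.12, 0, 1],
  [0, 0, 0, 0, 0, 0, 1],
])

```text
t: 16.22
tcp_pos: [0.5019, -0.3353, 0.2946]
tool_rot: [0.885, 0.465, 0.013, 0.002]
force: [-0.0, 0.7, -0.6]
finger_gap: 0.997
```

Run:
```python
from h import *
go([.545,-.26,.25],56.7)
w=snap("wrist","w9"); t=snap("scene","s9"); T=snap("top","top_d"); crop(t,270,130,370,220,6,"s9c.png")
```

```text
t 16.22 tcp [ 0.5019 -0.3353  0.2946] shift mm [85.5 -7.9 46.3] rot [ 0.016 -0.022 -0.021] q [-0.786  0.427  1.424  0.025  1.279 -0.191] F [-0.   0.7 -0.6] T [ 0.02 -0.02 -0.03] gap 0.997
```

View pics/w9.png

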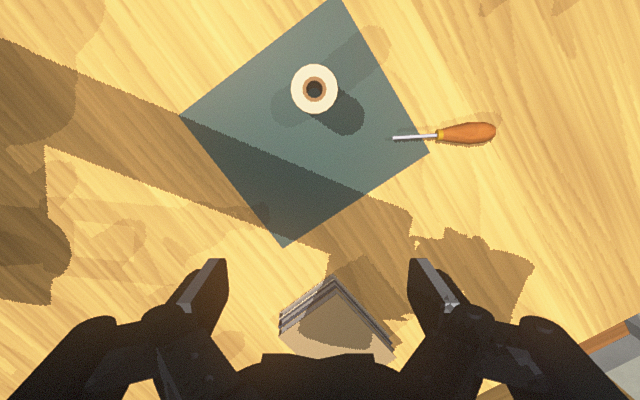

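View pics/s9c.png

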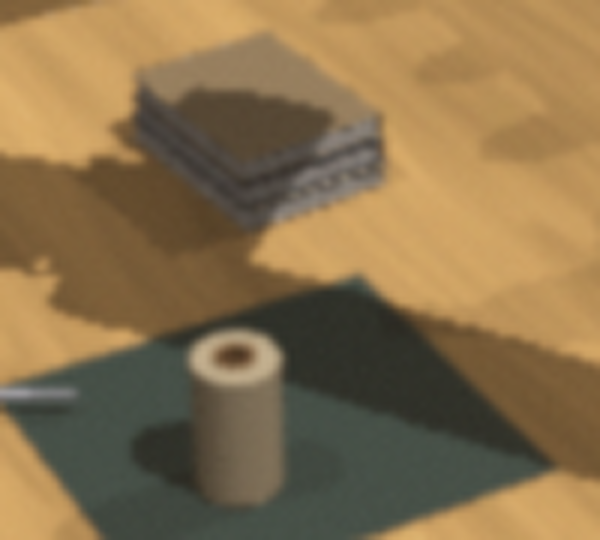

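Run:
```python
from h import *
w=load("w9")
im=w["frame"]; g=cv2.cvtColor(im,cv2.COLOR_RGB2GRAY)
sub=im[50:130,270:360]; hs=cv2.cvtColor(sub,cv2.COLOR_RGB2HSV); m=cv2.inRange(hs,(0,0,190),(60,120,255)); cs,_=cv2.findContours(m,0,1); c=max(cs,key=cv2.contourArea)
(x,y),(a,b),an=cv2.fitEllipse(c); print(x+270,y+50,a,b); p=onz(w,x+270,y+50,.09); print(p)
t=load("s9"); T=load("top_d"); print("scene check px of top centre",proj(t,p),"crop",(proj(t,p)-[270,130])*6)
go([p[0],p[1],.05],56.7)
```

```text
313.7591552734375 88.32621765136719 46.154335021972656 49.30854034423828
[ 0.55714388 -0.25284988  0.09      ]
scene check px of top centre [308.65278545 188.46725342] crop [231.91671271 350.80352055]
t 16.37 tcp [ 0.5002 -0.3382  0.2929] shift mm [ 96.3  -5.  245.4] rot [ 0.014 -0.026 -0.026] q [-0.793  0.43   1.424  0.029  1.279 -0.195] F [-0.5 -0.4  0.6] T [-0.03 -0.04  0.05] gap 1.0
```

Request:
servo_tool([
  [32, -2, 20, 0.014, -0.026, -0.026, 1],
  [32, -2, 20, 0, 0, 0, 1],
  [32, -2, 20, 0, 0, 0, 1],
  [0, 0, 25, 0, 0, 0, 1],
  [0, 0, 25, 0, 0, 0, 1],
  [0, 0, 0, 0, 0, 0, 1],
])

```text
t: 16.87
tcp_pos: [0.5462, -0.2643, 0.1782]
tool_rot: [0.885, 0.466, 0.002, -0.003]
force: [-1.3, 0.5, -0.8]
finger_gap: 0.997
```

Run:
```python
from h import *
go([.557,-.253,.05],56.7)
w=snap("wrist","w10")
```

```text
t 16.87 tcp [ 0.5462 -0.2643  0.1782] shift mm [ 14.7   2.9 128.3] rot [-0.003 -0.006 -0.021] q [-0.637  0.567  1.53   0.007  1.048 -0.039] F [-1.3  0.5 -0.8] T [ 0.03 -0.03 -0.02] gap 0.997
```

View pics/w10.png

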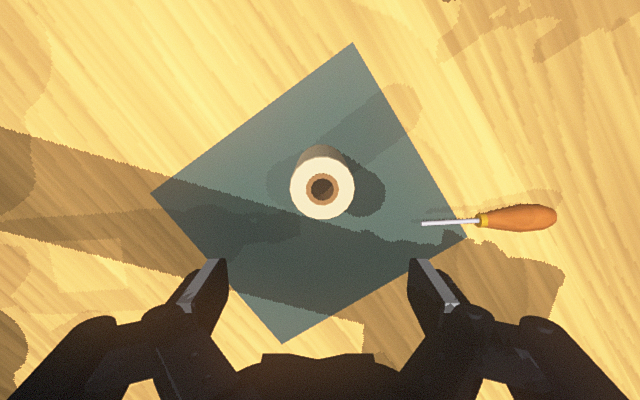

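Request:
servo_tool([
  [8, 2, 20, -0.003, -0.006, -0.021, 1],
  [8, 1, 25, 0, 0, 0, 1],
  [0, 0, 25, 0, 0, 0, 1],
  [0, 0, 0, 0, 0, 0, 1],
])

```text
t: 17.25
tcp_pos: [0.5606, -0.2638, 0.114]
tool_rot: [0.883, 0.47, 0.003, 0.006]
force: [-1.7, 0.1, -0.3]
finger_gap: 0.998
```

Run:
```python
from h import *
print(onz(load("w10"),322,187.5,.09))
go([.557,-.253,.05],56.7)
w=snap("wrist","w11")
```

```text
[ 0.5579777  -0.25220463  0.09      ]
t 17.25 tcp [ 0.5606 -0.2638  0.114 ] shift mm [ 6.9 -9.9 63.9] rot [ 0.013 -0.001 -0.011] q [-0.621  0.663  1.555  0.002  0.911 -0.029] F [-1.7  0.1 -0.3] T [-0.01  0.03 -0.01] gap 0.998
```

View pics/w11.png

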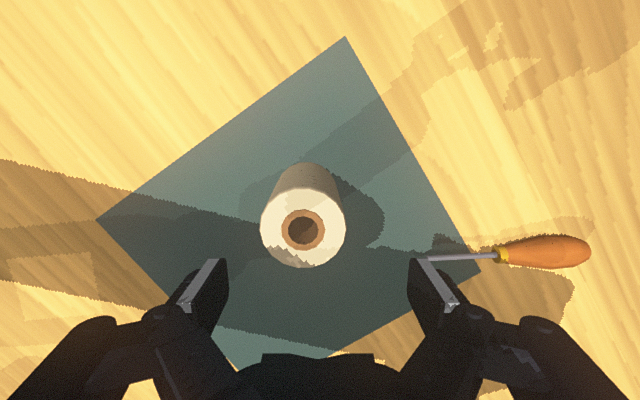

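Request:
servo_tool([
  [7, -10, 0, 0.013, -0.001, -0.011, 1],
  [1, -1, 0, 0, 0, 0, 1],
  [0, 0, 0, 0, 0, 0, 1],
])

```text
t: 17.55
tcp_pos: [0.5587, -0.2557, 0.1217]
tool_rot: [0.881, 0.473, 0.003, 0.005]
force: [-0.1, 0.5, -0.2]
finger_gap: 0.999
```

Run:
```python
from h import *
print(onz(load("w11"),302.5,228,.09))
go([.5575,-.2525,.05],56.7)
w=snap("wrist","w12")
```

```text
[ 0.5579743  -0.25202116  0.09      ]
t 17.55 tcp [ 0.5587 -0.2557  0.1217] shift mm [ 2.  -3.6 71.7] rot [ 0.011  0.    -0.004] q [-0.611  0.647  1.562  0.     0.921 -0.026] F [-0.1  0.5 -0.2] T [ 0.01  0.03 -0.03] gap 0.999
```

View pics/w12.png

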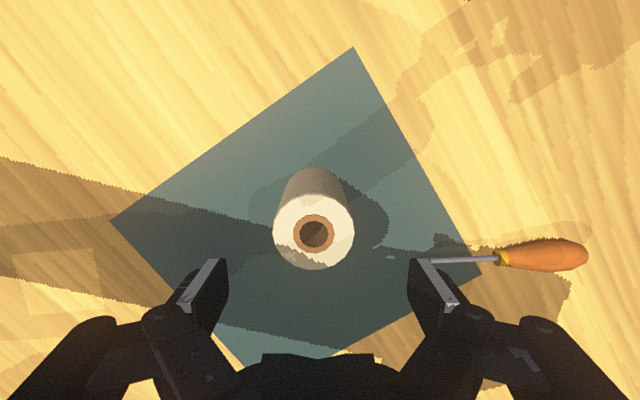

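Request:
servo_tool([
  [2, -4, 10, 0.011, 0, -0.004, 1],
  [0, 0, 15, 0, 0, 0, 1],
  [0, 0, 15, 0, 0, 0, 1],
  [0, 0, 0, 0, 0, 0, 1],
])

```text
t: 17.93
tcp_pos: [0.559, -0.2528, 0.085]
tool_rot: [0.88, 0.475, 0.002, 0.004]
force: [-1.2, 0.3, -0.1]
finger_gap: 1.002
```

Run:
```python
from h import *
go([.558,-.2521,.05],56.7)
```

```text
t 17.93 tcp [ 0.559  -0.2528  0.085 ] shift mm [ 0.  -1.5 35. ] rot [0.009 0.    0.001] q [-0.607  0.7    1.583  0.     0.85  -0.027] F [-1.2  0.3 -0.1] T [ 0.01 -0.05 -0.04] gap 1.002
```

Request:
servo_tool([
  [0, -2, 15, 0.009, 0, 0, 1],
  [0, -1, 15, 0, 0, 0, 1],
  [0, 0, 7, 0, 0, 0, 1],
  [0, 0, 0, 0, 0, 0, 1],
])

```text
t: 18.27
tcp_pos: [0.5578, -0.2512, 0.0486]
tool_rot: [0.88, 0.476, 0.0, 0.001]
force: [-1.3, 0.7, -0.3]
finger_gap: 1.0
```

Run:
```python
from h import *
go([.558,-.2521,.05],56.7)
snap("wrist","w13")
```

```text
t 18.27 tcp [ 0.5578 -0.2512  0.0486] shift mm [-0.6  0.6 -1.3] rot [0.002 0.    0.002] q [-0.606  0.756  1.596 -0.     0.787 -0.027] F [-1.3  0.7 -0.3] T [0.02 0.06 0.01] gap 1.0
```

View pics/w13.png

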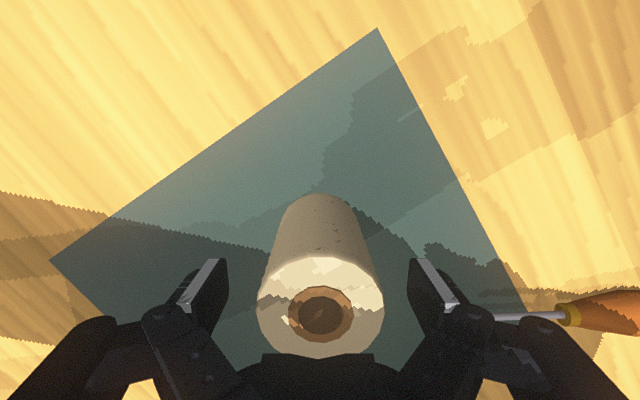

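Request:
servo_tool([
  [0, 0, 0, 0, 0, 0, 0.3],
  [0, 0, 0, 0, 0, 0, -1],
  [0, 0, 0, 0, 0, 0, -1],
  [0, 0, 0, 0, 0, 0, -1],
  [0, 0, 0, 0, 0, 0, -1],
  [0, 0, 0, 0, 0, 0, -1],
  [0, 0, 0, 0, 0, 0, -1],
], grip_force=50)

```text
t: 18.9
tcp_pos: [0.5598, -0.2524, 0.0529]
tool_rot: [0.879, 0.476, 0.002, 0.004]
force: [-0.7, -0.6, -2.5]
finger_gap: 0.594
```

Run:
```python
from h import *
go([.558,-.2521,.05],56.7)
snap("wrist","w14")
```

```text
t 18.9 tcp [ 0.5598 -0.2524  0.0529] shift mm [-0.8 -1.7  2.9] rot [0.008 0.    0.003] q [-0.605  0.749  1.594 -0.     0.79  -0.027] F [-0.7 -0.6 -2.5] T [-0.01 -0.01  0.02] gap 0.594
```

View pics/w14.png

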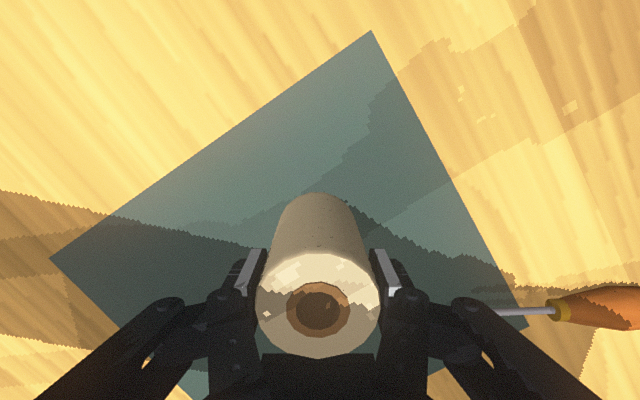

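Run:
```python
from h import *
w=load("w14"); s=manip.sense(); M=R.from_quat(s["tool_rot"]).as_matrix()
for z in(.09,.094):
  p=onz(w,318,308,z); print(p, "tool", M.T@(p-s["tcp_pos"])*1000)
w=load("w2"); print("tip",onz(w,239.5,184,.142),"foot",onz(w,255,169.5,.041))
```

```text
[ 0.55853684 -0.25347494  0.09      ] tool [ -1.68098745  -0.11172798 -37.12601174]
[ 0.56009676 -0.25101727  0.094     ] tool [  1.2286853   -0.11672314 -41.12691822]
tip [0.47570892 0.1849972  0.142     ] foot [0.47296007 0.18342591 0.041     ]
```

Request:
servo_tool([
  [0, 0, -10, 0, 0, 0, -1],
  [0, 0, -25, 0, 0, 0, -1],
  [0, 0, -35, 0, 0, 0, -1],
  [0, 0, -35, 0, 0, 0, -1],
  [0, 0, -35, 0, 0, 0, -1],
  [0, 0, -35, 0, 0, 0, -1],
  [0, 0, -35, 0, 0, 0, -1],
  [0, 0, -10, 0, 0, 0, -1],
])

```text
t: 19.62
tcp_pos: [0.5549, -0.2492, 0.2803]
tool_rot: [0.88, 0.476, -0.002, -0.003]
force: [0.9, -0.6, -1.1]
finger_gap: 0.593
```

Run:
```python
from h import *
go([.4736,.183,.28],56.7)
snap("wrist","w15"); t=snap("scene","s15"); crop(t,280,90,360,190,6,"s15c.png")
```

```text
t 19.62 tcp [ 0.5549 -0.2492  0.2803] shift mm [ 317.2 -304.5    2.6] rot [-0.007 -0.     0.002] q [-0.606  0.457  1.413  0.     1.278 -0.027] F [ 0.9 -0.6 -1.1] T [ 0.04 -0.07  0.04] gap 0.593
```

View pics/s15c.png

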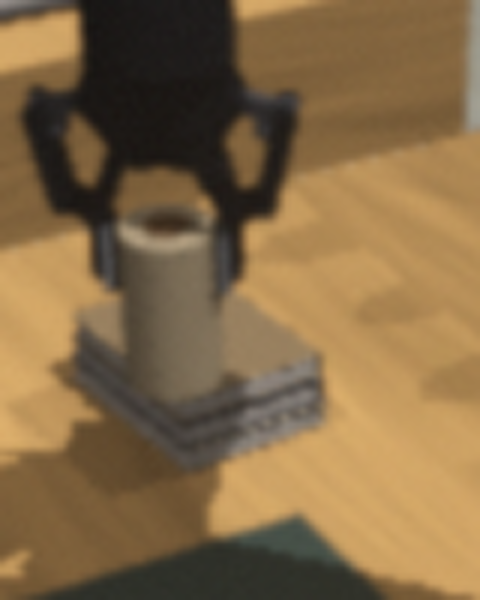

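Request:
servo_tool([
  [14, -14, 0, 0, 0, 0, -1],
  [28, -27, 0, 0, 0, 0, -1],
  [28, -27, 0, 0, 0, 0, -1],
  [28, -27, 0, 0, 0, 0, -1],
  [28, -27, 0, 0, 0, 0, -1],
  [28, -27, 0, 0, 0, 0, -1],
  [28, -27, 0, 0, 0, 0, -1],
  [28, -27, 0, 0, 0, 0, -1],
  [28, -27, 0, 0, 0, 0, -1],
  [28, -27, 0, 0, 0, 0, -1],
  [18, -17, 0, 0, 0, 0, -1],
  [0, 0, 0, 0, 0, 0, -1],
])

```text
t: 20.72
tcp_pos: [0.4625, 0.1539, 0.2621]
tool_rot: [0.882, 0.471, -0.018, -0.016]
force: [-0.3, 0.0, -2.9]
finger_gap: 0.599
```

Run:
```python
from h import *
go([.474,.184,.28],173)
```

```text
t 20.72 tcp [0.4625 0.1539 0.2621] shift mm [ 31.1  -8.  -18.1] rot [-0.045 -0.036 -2.038] q [0.082 0.32  1.704 0.017 1.164 0.665] F [-0.3  0.  -2.9] T [-0.03 -0.02 -0.01] gap 0.599
```

Request:
servo_tool([
  [0, 0, -18, 0, 0, -0.12, -1],
  [0, 0, 0, 0, 0, -0.12, -1],
  [0, 0, 0, 0, 0, -0.12, -1],
  [0, 0, 0, 0, 0, -0.12, -1],
  [0, 0, 0, 0, 0, -0.12, -1],
  [0, 0, 0, 0, 0, -0.12, -1],
  [0, 0, 0, 0, 0, -0.12, -1],
  [0, 0, 0, 0, 0, -0.12, -1],
  [0, 0, 0, 0, 0, -0.12, -1],
  [0, 0, 0, 0, 0, -0.12, -1],
  [0, 0, 0, 0, 0, -0.12, -1],
  [0, 0, 0, 0, 0, -0.12, -1],
])

```text
t: 21.72
tcp_pos: [0.4478, 0.1481, 0.2618]
tool_rot: [0.324, 0.945, -0.014, -0.044]
force: [0.3, -1.0, -1.9]
finger_gap: 0.59
```

Request:
servo_tool([
  [0, 0, 0, 0, 0, -0.12, -1],
  [0, 0, 0, 0, 0, -0.12, -1],
  [0, 0, 0, 0, 0, -0.12, -1],
  [0, 0, 0, 0, 0, -0.12, -1],
  [0, 0, 0, 0, 0, -0.1, -1],
  [0, 0, 0, 0, 0, 0, -1],
])

```text
t: 22.22
tcp_pos: [0.4412, 0.1428, 0.2529]
tool_rot: [0.027, 0.998, -0.002, -0.056]
force: [0.2, -0.6, -1.4]
finger_gap: 0.596
```

Run:
```python
from h import *
go([.474,.184,.26],173)
w=snap("wrist","w16"); print(proj(w,[.474,.184,.142]),proj(w,[.474,.184,.041]))
```

```text
t 22.22 tcp [0.4412 0.1428 0.2529] shift mm [-29.5  42.8 -10.8] rot [-0.011 -0.112  0.068] q [ 0.067  0.328  1.726  0.007  1.2   -1.453] F [ 0.2 -0.6 -1.4] T [ 0.04 -0.11 -0.02] gap 0.596
[367.2542965  248.65975578] [354.56141673 221.07086086]
```

View pics/w16.png

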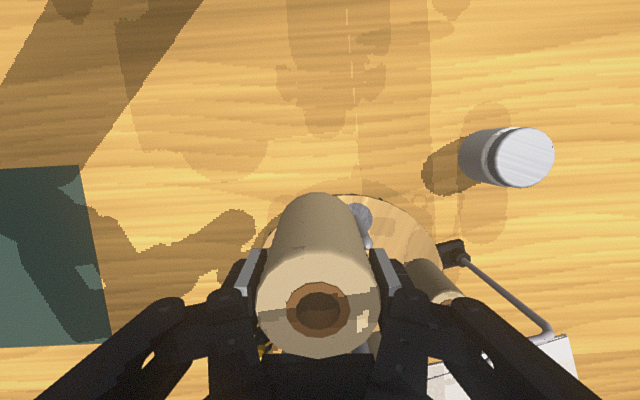

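Request:
servo_tool([
  [0, 0, -8, -0.011, -0.11, 0.05, -1],
  [0, 0, 0, 0, 0, 0, -1],
])

```text
t: 22.43
tcp_pos: [0.4412, 0.1417, 0.2581]
tool_rot: [0.058, 0.998, -0.0, -0.003]
force: [-0.3, -0.4, -1.0]
finger_gap: 0.598
```

Run:
```python
from h import *
go([.4745,.184,.26],173)
```

```text
t 22.43 tcp [0.4412 0.1417 0.2581] shift mm [-28.1  45.9  -2.1] rot [-0.    -0.006  0.006] q [ 6.800e-02  2.750e-01  1.786e+00  1.000e-03  1.086e+00 -1.386e+00] F [-0.3 -0.4 -1. ] T [ 0.05  0.12 -0.03] gap 0.598
```

Request:
servo_tool([
  [-9, 15, 0, 0, -0.006, 0.006, -1],
  [-10, 16, 0, 0, 0, 0, -1],
  [-8, 13, 0, 0, 0, 0, -1],
  [0, 0, 0, 0, 0, 0, -1],
  [0, 0, 0, 0, 0, 0, -1],
])

```text
t: 22.85
tcp_pos: [0.4721, 0.1813, 0.2554]
tool_rot: [0.065, 0.998, -0.002, -0.007]
force: [-0.5, 0.0, -1.5]
finger_gap: 0.595
```

Run:
```python
from h import *
go([.4745,.184,.26],173)
w=snap("wrist","w17"); t=snap("scene","s17"); T=snap("top","top_e")
crop(t,350,180,450,330,4,"s17c.png")
```

```text
t 22.85 tcp [0.4721 0.1813 0.2554] shift mm [-2.   3.  -4.7] rot [-0.005 -0.013 -0.008] q [ 1.460e-01  3.420e-01  1.689e+00 -1.000e-03  1.125e+00 -1.295e+00] F [-0.5  0.  -1.5] T [ 0.03  0.02 -0.03] gap 0.595
```

View pics/w17.png

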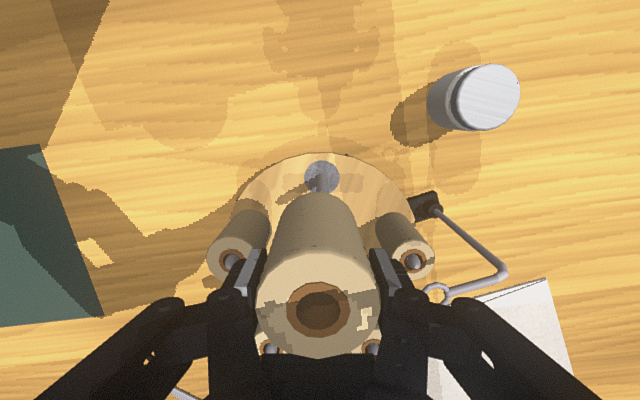

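View pics/s17c.png

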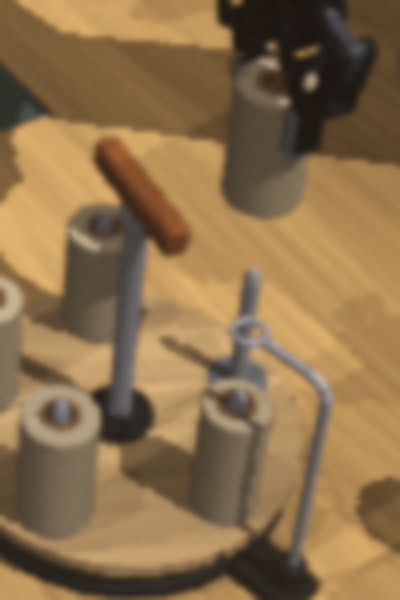

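Run:
```python
from h import *
w=load("w17"); t=load("s17"); s=manip.sense(); z=s["tcp_pos"][2]; M=R.from_quat(s["tool_rot"]).as_matrix()
im=w["frame"][155:200,298:346]; hs=cv2.cvtColor(im,cv2.COLOR_RGB2HSV); m=((hs[...,1]<70)&(hs[...,2]>60)).astype(np.uint8)
cs,_=cv2.findContours(m,0,1); c=max(cs,key=cv2.contourArea); print("disc",cv2.boundingRect(c)); 
for u in((321.5,177.5),): print("foot",onz(w,*u,.042))
p=onz(w,318.5,308.5,z+.0385); print("reel top",p,"tool",M.T@(p-s["tcp_pos"])*1000,"axis z",M[:,2])
g=lambda x,y:(350+(x+.5)/4-.5,180+(y+.5)/4-.5)
print("scene tip",onz(t,*g(253,272),.142),"foot",onz(t,*g(238,377),.042))
print("reel bottom pred crop",[(proj(t,s["tcp_pos"]-M[:,2]*k)-[350,180])*4 for k in(.0385,-.0515)])
crop(w,290,150,350,210,10,"w17c.png")
crop(t,390,190,430,290,7,"s17d.png")
```

```text
disc (6, 5, 35, 34)
foot [0.47154764 0.18459609 0.042     ]
reel top [0.47186661 0.18142685 0.29412671] tool [  0.38651385   0.42843478 -38.50034334] axis z [-0.01262697 -0.00267539 -0.9999167 ]
scene tip [0.47499042 0.18789775 0.142     ] foot [0.47306427 0.18746445 0.042     ]
reel bottom pred crop [array([277.20207189,  76.62467094]), array([260.60771055, 189.78505245])]
```

View pics/w17c.png

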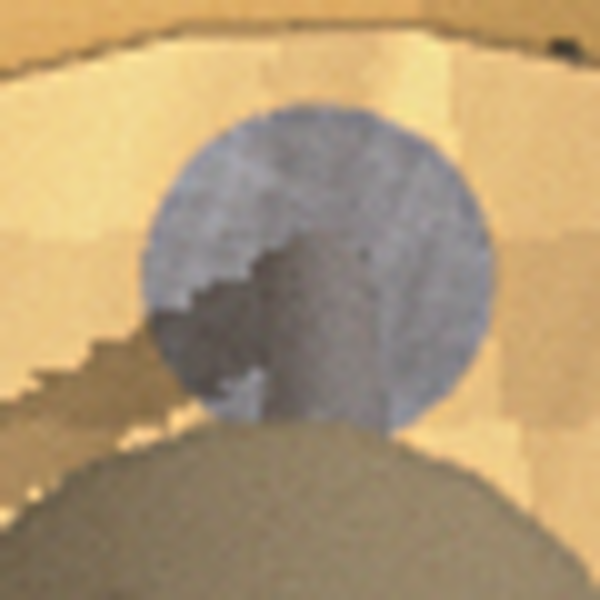

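View pics/s17d.png

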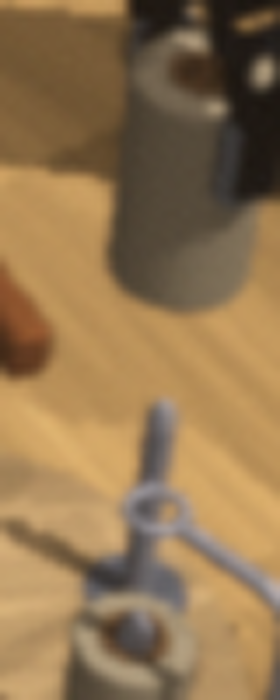

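Run:
```python
from h import *
go([.4735,.1855,.208],173)
```

```text
t 23.0 tcp [0.4717 0.1808 0.2556] shift mm [-1.8  5.  47.6] rot [-0.004 -0.012 -0.008] q [ 1.450e-01  3.410e-01  1.690e+00 -1.000e-03  1.124e+00 -1.295e+00] F [ 0.4 -0.2 -1.1] T [-0.02 -0.01  0.  ] gap 0.596
```

Request:
servo_tool([
  [-1, 4, 10, -0.004, -0.012, -0.008, -1],
  [0, 1, 15, 0, 0, 0, -1],
  [0, 0, 15, 0, 0, 0, -1],
  [0, 0, 0, 0, 0, 0, -1],
])

```text
t: 23.33
tcp_pos: [0.4722, 0.1835, 0.2154]
tool_rot: [0.063, 0.998, -0.0, 0.0]
force: [0.3, 0.1, -2.5]
finger_gap: 0.59
```

Run:
```python
from h import *
go([.4735,.1855,.208],173)
```

```text
t 23.33 tcp [0.4722 0.1835 0.2154] shift mm [-1.   2.1  7.4] rot [-0.001  0.    -0.003] q [ 1.500e-01  3.910e-01  1.743e+00 -1.000e-03  1.008e+00 -1.295e+00] F [ 0.3  0.1 -2.5] T [-0.04 -0.01  0.02] gap 0.59
```

Request:
servo_tool([
  [-1, 2, 4, 0, 0, 0, -1],
  [0, 0.5, 3, 0, 0, 0, -1],
  [0, 0, 0, 0, 0, 0, -1],
])

```text
t: 23.58
tcp_pos: [0.4732, 0.185, 0.2087]
tool_rot: [0.063, 0.998, -0.001, -0.0]
force: [-0.0, 0.2, -2.8]
finger_gap: 0.593
```

Run:
```python
from h import *
go([.4735,.1855,.208],173)
w=snap("wrist","w18"); t=snap("scene","s18"); T=snap("top","top_f")
crop(t,385,195,435,290,7,"s18c.png"); crop(w,240,150,400,360,3,"w18c.png")
s=manip.sense(); M=R.from_quat(s["tool_rot"]).as_matrix()
print("bottom pred",(proj(t,s["tcp_pos"]+M[:,2]*.0515)-[385,195])*7,"top pred w",proj(w,s["tcp_pos"]-M[:,2]*.0385))
```

```text
t 23.58 tcp [0.4732 0.185  0.2087] shift mm [-0.2  0.6  0.7] rot [-0.001 -0.001 -0.005] q [ 1.530e-01  4.030e-01  1.746e+00 -1.000e-03  9.930e-01 -1.290e+00] F [-0.   0.2 -2.8] T [ 0.03 -0.04 -0.02] gap 0.593
bottom pred [197.85268267 331.47636186] top pred w [319.26533294 311.51108857]
```

View pics/s18c.png

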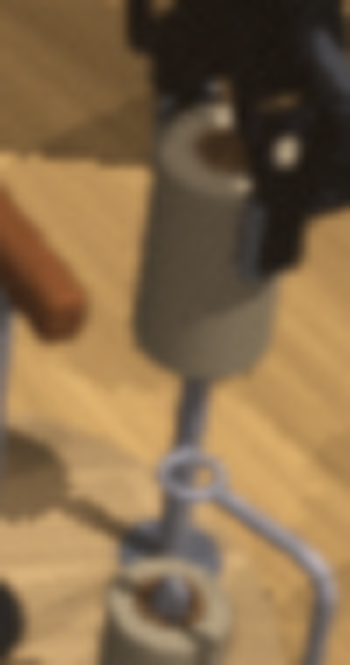

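View pics/w18c.png

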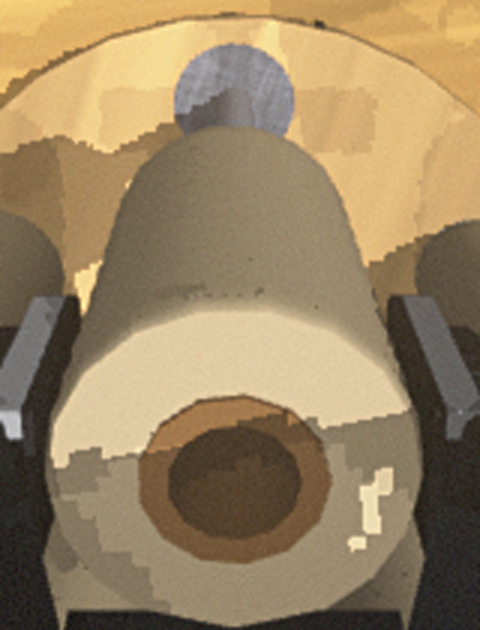

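Run:
```python
from h import *
w=load("w18"); t=load("s18"); s=manip.sense()
print(proj(w,[s["tcp_pos"][0],s["tcp_pos"][1],.042]),"obs",(240+234.5/3,150+100/3+.3),onz(w,318,183.7,.042))
print((proj(t,[*s["tcp_pos"][:2],.042])-[385,195])*7,(proj(t,[*s["tcp_pos"][:2],.1])-[385,195])*7)
```

```text
[318.4603361  186.04648435] obs (318.1666666666667, 183.63333333333335) [0.47119529 0.18495346 0.042     ]
[163.80880955 548.88483894] [180.41370677 443.35864051]
```

Request:
servo_tool([
  [2, 1, 4, 0, 0, -0.005, -1],
  [0, 0.5, 4, 0, 0, 0, -1],
  [0, 0, 0, 0, 0, 0, -1],
])

```text
t: 23.98
tcp_pos: [0.4726, 0.1871, 0.202]
tool_rot: [0.061, 0.998, -0.0, 0.002]
force: [-0.5, -0.3, -1.9]
finger_gap: 0.592
```

Run:
```python
from h import *
go([.4717,.1857,.19],173)
```

```text
t 23.98 tcp [0.4726 0.1871 0.202 ] shift mm [ 0.8 -1.5 12. ] rot [-0.     0.004  0.001] q [ 1.580e-01  4.110e-01  1.756e+00 -1.000e-03  9.710e-01 -1.291e+00] F [-0.5 -0.3 -1.9] T [ 0.03 -0.01  0.04] gap 0.592
```

Request:
servo_tool([
  [1.2, -1.5, 0, 0, 0.004, 0, -1],
  [0, 0, 0, 0, 0, 0, -1],
  [0, 0, 0, 0, 0, 0, -1],
])

```text
t: 24.23
tcp_pos: [0.4709, 0.1858, 0.2018]
tool_rot: [0.06, 0.998, -0.0, -0.001]
force: [0.1, 0.3, -1.5]
finger_gap: 0.595
```

Run:
```python
from h import *
go([.4717,.1857,.19],173)
w=snap("wrist","w19"); t=snap("scene","s19")
s=manip.sense(); print(proj(w,[s["tcp_pos"][0],s["tcp_pos"][1],.042]))
print([(proj(t,[*s["tcp_pos"][:2],k])-[385,195])*7 for k in(.042,.1,.142)])
crop(t,385,195,435,290,7,"s19c.png"); crop(w,290,150,350,210,10,"w19c.png")
```

```text
t 24.23 tcp [0.4709 0.1858 0.2018] shift mm [-0.9 -0.  11.8] rot [-0.    -0.001  0.002] q [ 0.155  0.411  1.758  0.     0.974 -1.295] F [ 0.1  0.3 -1.5] T [ 0.04 -0.   -0.02] gap 0.595
[318.0620111 187.3119543]
[array([170.58126876, 547.48879289]), array([187.38863776, 441.97391118]), array([200.22868122, 361.36547887])]
```

View pics/s19c.png

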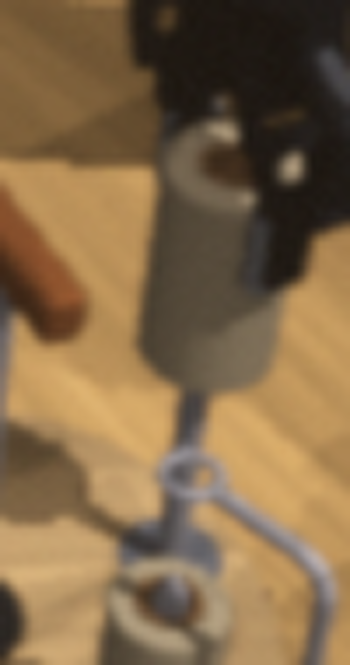

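View pics/w19c.png

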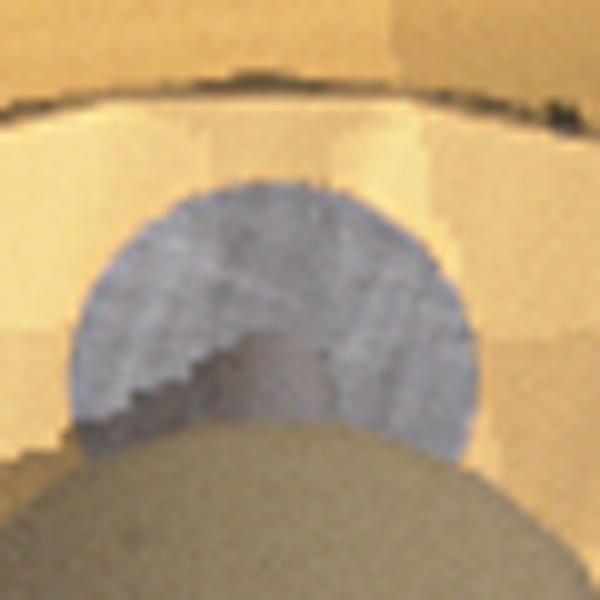

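Request:
servo_tool([
  [-0.5, 0, 6, 0, 0, 0, -1],
  [0, 0, 6, 0, 0, 0, -1],
  [0, 0, 0, 0, 0, 0, -1],
])

```text
t: 24.58
tcp_pos: [0.4719, 0.1858, 0.1892]
tool_rot: [0.06, 0.998, 0.0, 0.0]
force: [-0.1, 0.5, -2.8]
finger_gap: 0.598
```

Run:
```python
from h import *
go([.4713,.1855,.0925],173)
```

```text
t 24.58 tcp [0.4719 0.1858 0.1892] shift mm [ 0.6 -0.4 96.7] rot [0.    0.    0.001] q [ 0.154  0.43   1.77   0.     0.941 -1.296] F [-0.1  0.5 -2.8] T [0.02 0.09 0.01] gap 0.598
```

Request:
servo_tool([
  [0.6, 0, 6, 0, 0, 0, -1],
  [0, 0, 7, 0, 0, 0, -1],
  [0, 0, 0, 0, 0, 0, -1],
])

```text
t: 24.83
tcp_pos: [0.4711, 0.1858, 0.1743]
tool_rot: [0.06, 0.998, -0.0, -0.0]
force: [0.7, -0.8, -2.6]
finger_gap: 0.59
```

Run:
```python
from h import *
go([.4713,.1855,.0925],173)
w=snap("wrist","w20"); t=snap("scene","s20"); crop(t,385,195,435,290,7,"s20c.png")
```

```text
t 24.83 tcp [0.4711 0.1858 0.1743] shift mm [-0.3 -0.3 81.8] rot [-0.    -0.     0.001] q [ 0.155  0.453  1.785  0.     0.904 -1.295] F [ 0.7 -0.8 -2.6] T [ 0.05 -0.03  0.06] gap 0.59
```

View pics/s20c.png

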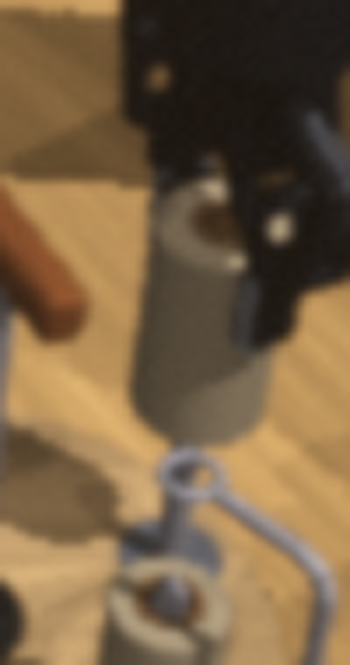

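View pics/w20.png

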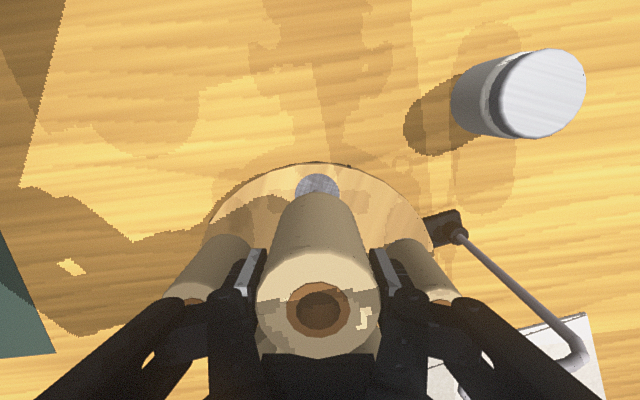

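The spindle is going into the bore with no side force. I'll carry on down.

Request:
servo_tool([
  [0, 0, 8, 0, 0, 0, -1],
  [0, 0, 9, 0, 0, 0, -1],
  [0, 0, 9, 0, 0, 0, -1],
  [0, 0, 0, 0, 0, 0, -1],
])

```text
t: 25.27
tcp_pos: [0.4725, 0.1861, 0.1474]
tool_rot: [0.06, 0.998, 0.0, 0.002]
force: [0.1, 0.0, -1.4]
finger_gap: 0.591
```

Run:
```python
from h import *
go([.4713,.1855,.0925],173)
```

```text
t 25.27 tcp [0.4725 0.1861 0.1474] shift mm [ 1.3 -0.8 54.9] rot [0.001 0.003 0.001] q [ 0.155  0.497  1.808  0.     0.834 -1.295] F [ 0.1  0.  -1.4] T [ 0.03  0.01 -0.03] gap 0.591
```

Request:
servo_tool([
  [1.3, -0.5, 7, 0, 0.003, 0, -1],
  [0.3, 0, 8, 0, 0, 0, -1],
  [0.3, 0, 8, 0, 0, 0, -1],
  [0, 0, 0, 0, 0, 0, -1],
])

```text
t: 25.6
tcp_pos: [0.4701, 0.1858, 0.1213]
tool_rot: [0.06, 0.998, 0.0, -0.001]
force: [0.1, 0.5, -1.6]
finger_gap: 0.594
```

Run:
```python
from h import *
go([.4713,.1855,.0925],173)
```

```text
t 25.6 tcp [0.4701 0.1858 0.1213] shift mm [-1.2 -0.1 28.8] rot [ 0.001 -0.001  0.001] q [ 1.540e-01  5.400e-01  1.831e+00  1.000e-03  7.720e-01 -1.297e+00] F [ 0.1  0.5 -1.6] T [ 0.03 -0.   -0.02] gap 0.594
```

Request:
servo_tool([
  [-0.8, 0, 6, 0, 0, 0, -1],
  [0, 0, 7, 0, 0, 0, -1],
  [0, 0, 6, 0, 0, 0, -1],
  [0, 0, 0, 0, 0, 0, -1],
])

```text
t: 25.93
tcp_pos: [0.4712, 0.1857, 0.1]
tool_rot: [0.06, 0.998, 0.0, -0.001]
force: [0.0, 0.9, -2.0]
finger_gap: 0.598
```

Run:
```python
from h import *
go([.4713,.1855,.0925],173)
```

```text
t 25.93 tcp [0.4712 0.1857 0.1   ] shift mm [-0.1 -0.2  7.5] rot [ 0.001 -0.001  0.001] q [ 1.540e-01  5.790e-01  1.842e+00  1.000e-03  7.210e-01 -1.297e+00] F [ 0.   0.9 -2. ] T [ 0.04 -0.01 -0.03] gap 0.598
```

Now slowly, until it touches.

Request:
servo_tool([
  [0, 0, 3, 0, 0, 0, -1],
  [0, 0, 2, 0, 0, 0, -1],
  [0, 0, 1, 0, 0, 0, -1],
  [0, 0, 0, 0, 0, 0, -1],
])

```text
t: 26.27
tcp_pos: [0.4715, 0.1858, 0.0932]
tool_rot: [0.06, 0.998, 0.0, -0.0]
force: [0.0, 0.5, -1.2]
finger_gap: 0.593
```

Request:
servo_tool([
  [0, 0, 1.5, 0, 0, 0, -1],
  [0, 0, 1, 0, 0, 0, -1],
  [0, 0, 0, 0, 0, 0, -1],
])

```text
t: 26.52
tcp_pos: [0.4722, 0.186, 0.092]
tool_rot: [0.06, 0.998, 0.001, 0.001]
force: [0.1, 0.0, -1.3]
finger_gap: 0.594
```

Request:
servo_tool([
  [0, 0, 1.5, 0, 0, 0, -1],
  [0, 0, 1, 0, 0, 0, -1],
  [0, 0, 0, 0, 0, 0, -1],
])

```text
t: 26.77
tcp_pos: [0.4729, 0.1864, 0.0921]
tool_rot: [0.061, 0.998, 0.001, 0.002]
force: [-0.5, 0.3, -1.2]
finger_gap: 0.598
```

Run:
```python
from h import *
go([.4713,.1855,.0925],173)
w=snap("wrist","w21"); t=snap("scene","s21"); crop(t,340,190,440,310,5,"s21c.png")
```

```text
t 26.77 tcp [0.4729 0.1864 0.0921] shift mm [ 1.5 -1.1 -0.4] rot [0.003 0.004 0.001] q [ 0.154  0.594  1.846  0.003  0.697 -1.297] F [-0.5  0.3 -1.2] T [0.02 0.06 0.05] gap 0.598
```

View pics/s21c.png

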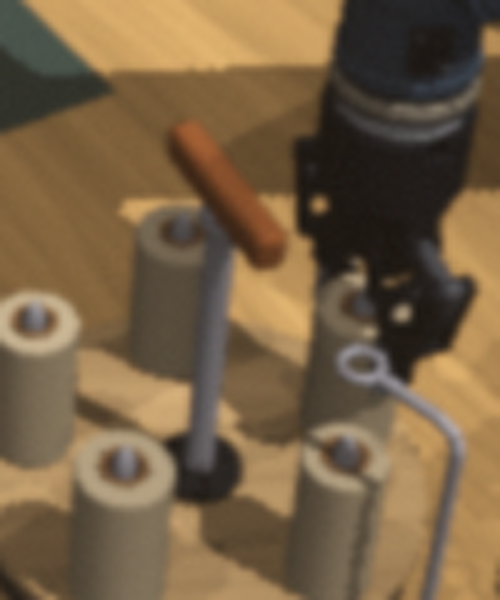

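View pics/w21.png

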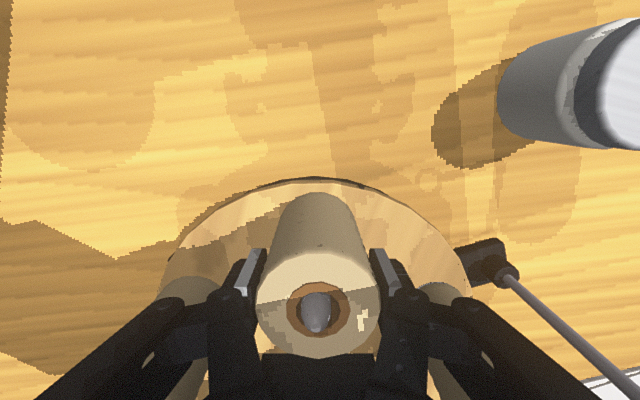

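Request:
servo_tool([
  [1, -0.5, 0.5, 0, 0.003, 0, -1],
  [0, 0, 0.5, 0, 0, 0, -1],
  [0, 0, 0, 0, 0, 0, 0.3],
  [0, 0, 0, 0, 0, 0, 0.6],
  [0, 0, 0, 0, 0, 0, 1],
  [0, 0, 0, 0, 0, 0, 1],
  [0, 0, 0, 0, 0, 0, 1],
])

```text
t: 27.45
tcp_pos: [0.4731, 0.186, 0.091]
tool_rot: [0.061, 0.998, 0.002, 0.001]
force: [0.5, 0.0, -1.4]
finger_gap: 1.0
```

Run:
```python
from h import *
go([.4713,.1855,.0925],173)
w=snap("wrist","w22")
```

```text
t 27.45 tcp [0.4731 0.186  0.091 ] shift mm [ 1.7 -0.7 -1.5] rot [0.003 0.003 0.001] q [ 0.153  0.596  1.846  0.004  0.696 -1.299] F [ 0.5  0.  -1.4] T [ 0.04 -0.   -0.01] gap 1.0
```

View pics/w22.png

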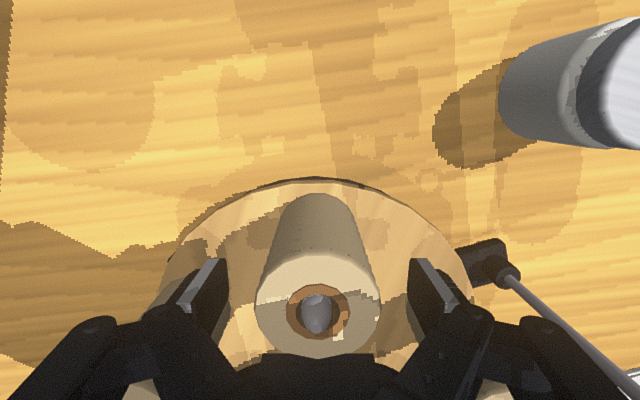

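Request:
servo_tool([
  [0, 0, -8, 0, 0, 0, 1],
  [0, 0, -20, 0, 0, 0, 1],
  [0, 0, -30, 0, 0, 0, 1],
  [0, 0, -35, 0, 0, 0, 1],
  [0, 0, -35, 0, 0, 0, 1],
  [0, 0, -35, 0, 0, 0, 1],
  [0, 0, -35, 0, 0, 0, 1],
  [0, -20, -10, 0, 0, 0, 1],
  [0, -35, 0, 0, 0, 0, 1],
  [0, -35, 0, 0, 0, 0, 1],
  [0, -35, 0, 0, 0, 0, 1],
  [0, 0, 0, 0, 0, 0, 1],
])

```text
t: 28.5
tcp_pos: [0.4569, 0.0582, 0.316]
tool_rot: [0.057, 0.998, 0.0, 0.005]
force: [-0.5, 0.1, 0.2]
finger_gap: 1.003
```

Run:
```python
from h import *
go([.4713,.1855,.0925],173)
w=snap("wrist","w23"); t=snap("scene","s23"); crop(t,310,200,450,335,5,"s23c.png"); T=snap("top","top_g"); crop(T,170,110,470,290,2.6,"tg.png")
a=load("scene_a")
for n,z in(("top tip",.142),): print((proj(t,[.472,.185,.13])-[310,200])*5)
```

```text
t 28.5 tcp [0.4569 0.0582 0.316 ] shift mm [  2.3 127.8 223.6] rot [0.001 0.009 0.008] q [-1.170e-01  1.940e-01  1.718e+00  1.000e-03  1.221e+00 -1.574e+00] F [-0.5  0.1  0.2] T [0.03 0.01 0.04] gap 1.003
[512.75849199 249.57215075]
```

View pics/s23c.png

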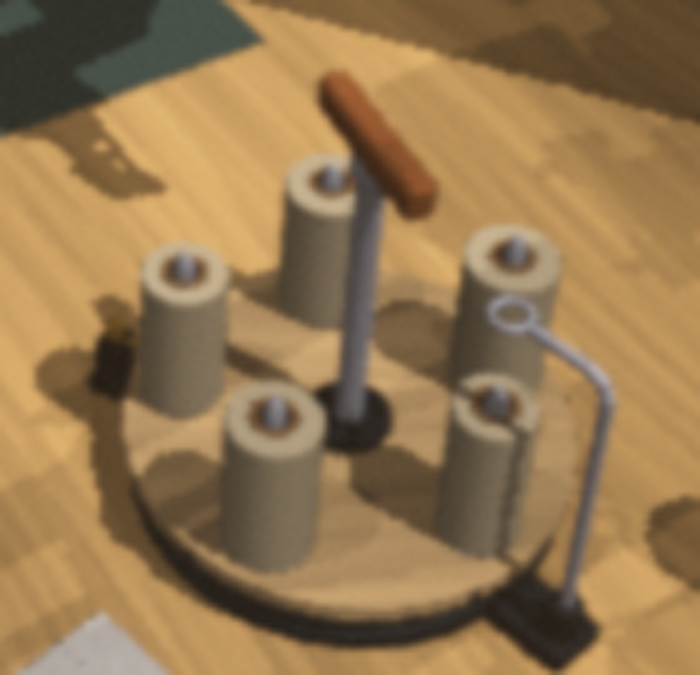

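View pics/w23.png

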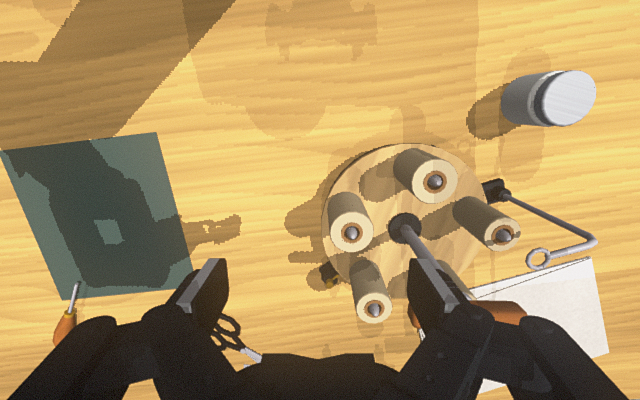

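View pics/s23.png

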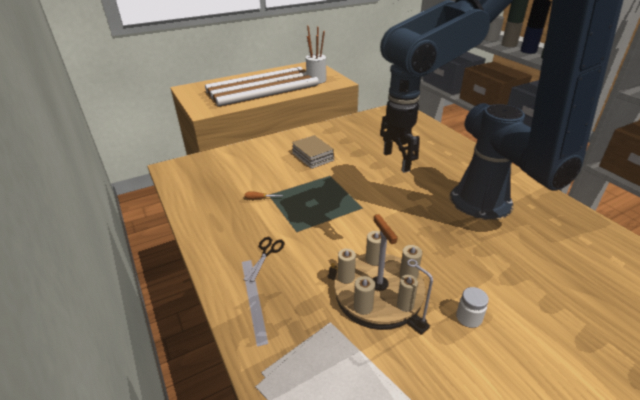

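Run:
```python
from h import *
a=load("scene_a")["frame"].astype(int); d=load("s23"); b=d["frame"].astype(int)
for n,(x0,y0,x1,y1) in dict(scissors=(245,230,290,285),awl=(240,185,285,205),nb=(290,135,338,168),jar=(455,285,492,330)).items():
    print(n,np.abs(a-b)[y0:y1,x0:x1].mean().round(2))
im=cv2.resize(d["frame"][213:245,370:400],None,fx=4,fy=4); hs=cv2.cvtColor(im,cv2.COLOR_RGB2HSV); m=((hs[...,0]<=13)&(hs[...,1]>130)).astype(np.uint8)
c=max(cv2.findContours(m,0,2)[0],key=cv2.contourArea); r=cv2.boxPoints(cv2.minAreaRect(c))/4+[370,213]
e=sorted([(r[i],r[i-1]) for i in range(4)],key=lambda q:-np.linalg.norm(q[0]-q[1]))[:2]
for p,q in e:
    v=onz(d,*p,.236)-onz(d,*q,.236); print("bar dir deg",np.degrees(np.arctan2(v[1],v[0]))%180,np.linalg.norm(v))
```

```text
scissors 11.93
awl 3.57
nb 30.29
jar 2.81
bar dir deg 81.98021218687646 0.10370898358756794
bar dir deg 80.96009933106915 0.10612257049396484
```

Run:
```python
from h import *
a=load("scene_a")["frame"]; b=load("s23")["frame"]
f=lambda im:np.vstack([cv2.resize(im[228:288,240:295],None,fx=6,fy=4),cv2.resize(im[132:170,288:342],(330,228))])
cv2.imwrite("pics/cmp.png",np.hstack([f(a),f(b)])[:,:,::-1])
```

```text
(no output)
```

View pics/cmp.png

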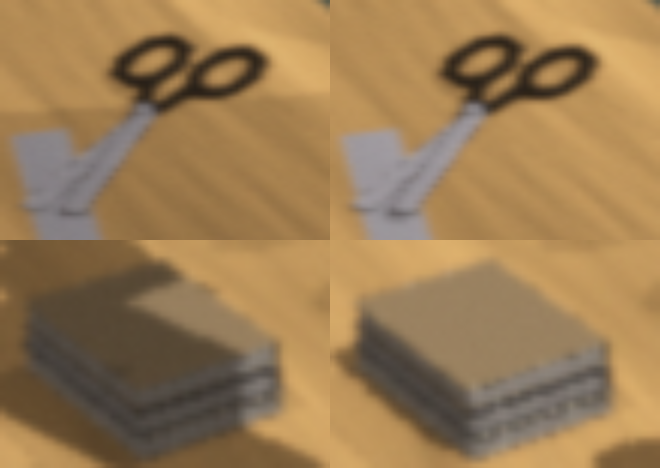

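The before and after crops match for the scissors and notebooks; only the shadows differ. I'm handing it in.

```bash
python3 -c "
from station import manip
print(manip.sign_off())"
```

```text
the job is handed in; nothing more can be done
None
```

The job is done and handed in at about 29 s of the 72 s allowed. The hand-in gives no verdict.

**What I did**
- **Carousel:** I gripped the wooden bar and turned it one click anticlockwise.
- **Standing the reel:** I stood the spare reel on its end on the bench, on the dark mat about 110 mm from where it lay so the gripper cleared the notebooks. Then I let go and backed off.
- **Fitting the reel:** I took it again from above and lowered it over the bare spindle until it stopped. I released it only then and moved the arm clear.

**Last checks**
- **Reel seating:** It stopped with the tool at z = 0.092 m, against 0.0925–0.093 expected. The spindle tip shows centred in the bore, and the reel top is level with the others. The force reading barely changed at contact, so I judged it seated by height and pictures.
- **Carousel angle:** The next reel stands under the guide. The bar now measures about 81–82° in the scene view, against 83.3° expected; that is within what this view can measure.
- **Spindle position:** The cameras disagreed on the spindle position by 2–3 mm. I lowered between the two estimates and felt no side force.
- **Other things:** The scissors and notebooks look unmoved in before and after crops. The raw image difference was high there (about 12 and 30), but only from shadows. It was low for the awl and jar (about 3).

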